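Ready the tea counter: lid shut, kettle keeping warm, ladle on its rest

TASK

Get the tea counter ready for the next guest: first shut the lid of the bamboo caddy stand so that steam cannot reach the tea, then set the kettle down gently, upright and centred on the brazier's three-pronged trivet. Pull the child-safe heat knob up, turn it clockwise to the orange keep-warm dot and push it fully back down. Last, lay the bamboo ladle in both forks of its stainless rest, cup level and just beyond the taller fork, and leave the bowl, the whisk holder, the dish and the scoop standing where they are.

Things in the scene. Friction and masses are not known exactly. Their poses are not given: they have to be found in the camera images.
- caddy_lid (a joint): Lid of the bamboo caddy stand, a flat board 146 x 160 x 9 mm hinged on the box's edge away from the robot. 0 = shut, grows to 1.7 rad as it opens; starts 0.8 to 1.2 rad open. A stiff friction hinge holds it wherever it is left; about 2 N near its free edge moves it. The caddy is fixed, 140 x 160 mm, its rim 115 mm above the counter.
- lid_hinge (a point): Point on the lid's hinge line, in the middle of its length, on the underside of the lid. The frame turns with the lid: x runs in the lid from the free edge to the hinge, y along the hinge line (to the left when the box faces the robot), z out of the lid's outer face (up when shut).
- lid_edge (a point): Point on the lid's outer face, mid-width, 6 mm from the free edge and 140 mm from the hinge line. Same axes as lid_hinge.
- kettle_center (a point): Dark iron kettle, about 0.7 kg: flat base 100 mm across, belly 128 mm, 187 mm high with its arched handle. Point on its axis 90 mm above the base. z up; x points to the spout, whose tip is 105 mm from the axis, 100 mm above the base. Starts on the counter at the left, spout away from the robot or to the left; kept pointing that way it stays clear of the knob.
- kettle_grip (a point): Middle of the kettle's wooden handle bar, 178 mm above the base on the kettle's axis. The bar is 86 mm long along the kettle's x and 17 x 17 mm in section; below it 50 mm are free down to the lid's button.
- trivet_top (a point): Centre of the iron trivet on the brazier, level with its three prongs' tops: the kettle's base centre belongs here. Prongs 8 mm wide, reaching 20 to 64 mm from the centre, 25 mm above the steel deck, tops 95 mm above the counter. Frame of the brazier (fixed, 295 x 170 mm, deck 70 mm above the counter): x away from the robot, z up. Knob axis 165 mm from here along -x.
- knob_grip (a point): On the axis of the black heat knob, in the middle of its upright grip bar, 36 mm above the deck when pushed in. The bar is 50 mm long, 13 mm wide, 30 mm high and stands on a round skirt 52 mm across whose top is 16 mm above the deck. x runs along the bar to the end with the white pointer line and turns with the knob; z up.
- heat_pull (a joint): How far the knob is pulled up: 0 = fully pushed in (locked), 0.012 m = fully out. It is free to turn when it is more than about 8 mm out. Light friction (about 3 N) holds it where it is left; the bar can be gripped and lifted.
- heat_turn (a joint): Knob angle, clockwise seen from above: 0 = off (pointer at the black dot, away from the robot, where it starts), 0.8 rad = orange keep-warm dot, 1.6 rad = red full-heat dot. It can be pushed in only near these three angles; pushing in there centres it to within about 0.07 rad.
- ladle_handle (a point): Smoked-bamboo water ladle, 197 mm long, 70 g, handle straight and flat, 13 mm wide, 8 mm thick. Point in the middle of the handle's section, 90 mm from the cup's axis, 18 mm tailward of the balance point. x to the cup, z up; it starts lying on its cup and the tip of the handle, which slopes down from the cup by 12.5 degrees, this point 22 mm above the counter.
- ladle_cup (a point): Centre of the ladle's cup, which is 54 mm across and 48 mm high, half-way up. Same axes as ladle_handle.
- rest_seat (a point): Where ladle_handle lies when the ladle is on its fixed stainless rest, 72 mm above the counter. x points to the tall fork (cup's side), z up. Tall fork: 42 mm along +x, seat 76 mm above the counter; short fork: 45 mm along -x, seat 57 mm up, so the cup sits level. Forks 6 mm thick, 18 mm wide inside at the seat, 36 mm at the tips 22 mm higher. Drip tray 150 x 76 x 12 mm.
- bowl_mid (a point): Black iron-glaze bowl, 122 mm across and 70 mm high; point on its axis half-way up. Bystander.
- whisk_mid (a point): Clear glass whisk holder with bamboo whisk, 68 mm across the foot, 160 mm high; point on its axis half-way up. Bystander.
- dish_mid (a point): Small blue ceramic dish, 84 mm across, 20 mm high; its centre. Bystander.
- scoop_mid (a point): Slim bamboo tea scoop lying on its white ceramic rest, 190 mm long, 25 mm high; its centre. Bystander.
Things that resemble listed ones, but are neither listed nor needed, are in the scene too. What is shaped like the part that bears ladle_handle but red is not meant.

How it is judged (in metres and radians):
On the way, in this order (a step that is already met when the one before it is completed fails the run):
1. the caddy's lid is shut (value of joint caddy_lid below 0.05 rad), for 0.2 s.
2. the kettle stands upright and centred on the three prongs of the trivet, released (horizontal distance between kettle_center and trivet_top below 0.02 m and z of kettle_center in the frame of trivet_top between 0.086 and 0.094 m and angle between kettle_center's own z axis and vertical below 0.06 rad and contact force between the fingers and kettle below 0.1 N), for 0.3 s.
3. the heat knob is pulled up while still at off (value of joint heat_pull above 0.008 m and value of joint heat_turn below 0.25 rad), for 0.05 s.
4. the knob is turned to the orange dot and pushed fully back in (value of joint heat_turn between 0.68 and 0.92 rad and value of joint heat_pull below 0.002 m), for 0.2 s.
5. the ladle lies in both forks of its rest, cup level beyond the tall fork, released (x of ladle_handle in the frame of rest_seat between -0.022 and 0.022 m and y of ladle_handle in the frame of rest_seat between -0.01 and 0.01 m and z of ladle_handle in the frame of rest_seat between -0.005 and 0.005 m and x of ladle_cup in the frame of rest_seat above 0.06 m and angle between the x axis of ladle_handle and the x axis of rest_seat, either way round below 0.14 rad and angle between ladle_handle's own z axis and vertical below 0.2 rad and contact force between the fingers and ladle below 0.1 N), for 0.3 s.
At the end, for the whole second after the job is handed in: Lid shut (0.05 rad); kettle upright (0.06 rad), still, on the prongs, within 20 mm of the trivet's centre; knob at 0.68 to 0.92 rad, in (2 mm); ladle still in both forks, cup at the tall one: handle point within 22 mm along, 10 across, 5 up of rest_seat, aligned (0.14 rad), upright (0.2 rad) (all of step 4 and value of joint caddy_lid below 0.05 rad and horizontal distance between kettle_center and trivet_top below 0.02 m and z of kettle_center in the frame of trivet_top between 0.086 and 0.094 m and angle between kettle_center's own z axis and vertical below 0.06 rad and x of ladle_handle in the frame of rest_seat between -0.022 and 0.022 m and y of ladle_handle in the frame of rest_seat between -0.01 and 0.01 m and z of ladle_handle in the frame of rest_seat between -0.005 and 0.005 m and x of ladle_cup in the frame of rest_seat above 0.06 m and angle between the x axis of ladle_handle and the x axis of rest_seat, either way round below 0.14 rad and angle between ladle_handle's own z axis and vertical below 0.2 rad and contact force between kettle and brazier above 1 N and contact force between ladle and rest above 0.1 N and linear speed of each of kettle, ladle below 0.02 m/s); the robot touches nothing.
It fails at once if the bowl, whisk holder, dish or scoop is shifted by more than 30 mm or tipped (distance of any of bowl_mid, whisk_mid, dish_mid, scoop_mid from where it was at the start of the episode above 0.03 m or angle between any of bowl_mid, whisk_mid, dish_mid, scoop_mid's own z axis and vertical above 0.4 rad).
It fails at once if the kettle is tilted by more than 0.5 rad (angle between kettle_center's own z axis and vertical above 0.5 rad).
It fails at once if the kettle is slammed on the brazier (contact over 160 N) (contact force between kettle and brazier above 160 N).
It fails at once if the kettle is let go more than 12 mm above the trivet (contact force between the fingers and kettle below 0.05 N and z of kettle_center in the frame of trivet_top above 0.102 m and horizontal distance between kettle_center and trivet_top below 0.08 m).
It also fails if it takes over 72 s, if anything falls off the work surface, if the arm or the gripper's body presses on something with over 40 N, if the wrist force passes 120 N, or if a joint passes its speed limit or range.

ROBOT

A 6-joint arm with a two-finger parallel gripper is mounted at the origin on the work surface. World frame = base frame: x ahead of the robot, y to its left, z up, the work surface at z = 0. Lengths are in mm, angles in rad, forces in N, time in s.
With the tool pointing down it reaches from about 275 to 1000 mm from the base axis. Payload 8.4 kg.
Tool frame: the origin (TCP) lies on the mounting face of the last link; the fingertips stand 173 mm ahead of it and the grasp point (between the pads) lies 155 mm ahead of it; z points along the fingers, y is the direction in which the jaws open and shut (so a half turn about z gives the same grasp; the last joint's range is limited). The gripper opens to 85 mm and grips with 20 to 120 N. Pads are 22 mm wide; open, the fingers measure 114 mm over their backs; the gripper's body (76 mm by 85 mm) begins 54 mm behind the grasp point. The pads swing forward as they close: fully open they stand 13 mm farther back than shut.
Start: joints at [-0.002, 0.353, 1.633, -0, 1.155, -0.002], TCP at [625.004, -0, 404.681] pointing down, gripper open.
Joint ranges: [-2.63, 2.63], [-0.92, 2.1], [0.06, 2.66], [-1.3, 4.44], [0, 2.69], [-3.02, 3.02]. Speed limits (rad/s): [2.22, 2.22, 2.79, 3.14, 3.14, 3.14].

INTERFACE

Orientations are given as [roll, pitch, yaw] about the fixed x, y, z axes, in that order (R = Rz(yaw) Ry(pitch) Rx(roll)).
In Python, from rig import readout, imaging, ticket gives the robot as it stands.
- The arm moves only by the tool step_arm, never from a script. Its argument "deltas" is a list of rows, each an object with "translation": the shift along the tool's x, y, z in cm, a list of three; "rot": the turn, a rotation vector about the tool's x, y, z in rad, a list of three. In form: [{"translation": [x, y, z], "rot": [rx, ry, rz]}, ...]. A call has 1 to 8 rows; each row is the pose to reach, as a shift and turn from the pose commanded when the call began, along the tool's axes at that moment; what a row does not reach only later rows make up. A row lasts 1/8 s, in which the tool goes at most 62.5 mm and 10.7 degrees, less where a joint would pass 70% of its speed; a pose out of reach is approached as far as the arm can. A call with a gripper value outside its range is refused whole. "grip" is the closure in counts, from 0 (fully open) to 255 (shut), set as the call begins (left out, the last holds). The fingers move at their own pace and stop on an object; "squeeze" is the grip in N (left out, the last holds). Time passes only in rows, so rows that repeat a pose let the fingers close. It gives the time, the measured TCP pose, the force and the opening at its end, in the units of the state.
- readout.sense(): the state, without advancing time (a new reading comes with each control period).
- imaging.grab_frame(name): name is "scene" or "side" or "wrist"; returns a dict with "image" (480x640x3 uint8, red, green, blue), "camera_matrix" (3x3 intrinsics, pixels), "world_to_cam" (4x4, takes a point from world to camera coordinates). Camera axes: x right, y up, looking along -z (the intrinsics and any distortion apply to the point x, -y, -z); pixel columns grow to the right and rows downward; lengths in mm; the calibration is good to about 2 mm. A picture is of the moment at which its call begins. There is no depth.
- ticket.sign_off(): hands the job in, once; it reports no verdict.
The state is a dict: "clock": time; "qpos": joint angles; "qvel": joint speeds; "joint_efforts": joint torques, N m; "eef_pos": TCP position; "tcp_rot": TCP orientation; "contact_force": force on the tool from outside, world axes, zero at the start; "wrist_torque": the same for the moment, N m; "opening": opening from 0.0 (shut) to 1.0 (fully open).
Only numpy, scipy, OpenCV 4.12 (cv2) and the standard library are available. Lean on these libraries where they do the work, as an engineer would, in place of code of your own. Each camera call takes 0.05 s, during which the arm holds its last target.

## Working session

There is one attempt and no reset: what is moved stays moved. The work goes in short steps, Python scripts to look and compute and a tool call to move; the robot and the scene stay as the last step left them, time stands still between calls to the robot, and variables do not carry over. Pictures are saved under pics/ and viewed, and the job is handed in when it is done.

Besides the shell and the picture viewer there is one more tool, called after "Call:" as name(argument=value, ...), one argument or row to a line, values as JSON. step_arm: Moves the arm, as the interface text tells. Its arguments: {"type":"object","properties":{"deltas":{"type":"array","items":{"type":"object","properties":{"translation":{"type":"array","items":{"type":"number"}},"rot":{"type":"array","items":{"type":"number"}}}}},"grip":{"type":"number"},"squeeze":{"type":"number"}},"required":["deltas"]}

```bash
ls; mkdir -p pics; python3 - <<'E'
from rig import readout, imaging
import cv2
s=readout.sense(); print({k:s[k] for k in('clock','eef_pos','tcp_rot','contact_force','opening')})
for n in('scene','side','wrist'):
    f=imaging.grab_frame(n); cv2.imwrite(f'pics/{n}0.png',f['image'][:,:,::-1]); print(n,f['camera_matrix'],f['world_to_cam'],f.keys())
E
```

```text
pics
{'clock': 0.0, 'eef_pos': array([ 6.24766236e+02, -5.77441155e-03,  4.03970641e+02]), 'tcp_rot': array([-3.14021230e+00,  3.48442167e-06,  1.57079432e+00]), 'contact_force': array([ 0.77167523,  0.75585081, -0.05134723]), 'opening': 0.9963595832134968}
scene [[554.27945152   0.         309.82752201]
 [  0.         554.27945152 248.23271586]
 [  0.           0.           1.        ]] [[-1.97189570e-01  9.80348716e-01  5.71564463e-03  6.77489656e+01]
 [-7.92575859e-01 -1.62846498e-01  5.87626178e-01  3.58234696e+02]
 [ 5.77009342e-01  1.11343671e-01  8.09112357e-01 -1.65325341e+03]
 [ 0.00000000e+00  0.00000000e+00  0.00000000e+00  1.00000000e+00]] dict_keys(['image', 'camera_matrix', 'world_to_cam'])
side [[553.69983945   0.         322.8712251 ]
 [  0.         553.69983945 235.85822537]
 [  0.           0.           1.        ]] [[ 7.47276746e-01 -6.64462038e-01 -8.22586383e-03 -3.70309076e+02]
 [ 4.13859102e-01  4.55683865e-01  7.88081759e-01 -3.35738592e+02]
 [-5.19902019e-01 -5.92319521e-01  6.15515618e-01 -9.89741143e+02]
 [ 0.00000000e+00  0.00000000e+00  0.00000000e+00  1.00000000e+00]] dict_keys(['image', 'camera_matrix', 'world_to_cam'])
wrist [[365.36163515   0.         320.29783189]
 [  0.         365.36163515 238.76060663]
 [  0.           0.           1.        ]] [[ 9.99998501e-01  1.28294826e-03 -1.16240210e-03 -6.24496242e+02]
 [-1.58033573e-03  9.50627963e-01 -3.10328822e-01  4.18822358e+01]
 [ 7.06876118e-04  3.10330194e-01  9.50628566e-01 -3.79284574e+02]
 [ 0.00000000e+00  0.00000000e+00  0.00000000e+00  1.00000000e+00]] dict_keys(['image', 'camera_matrix', 'world_to_cam'])
```

View pics/scene0.png

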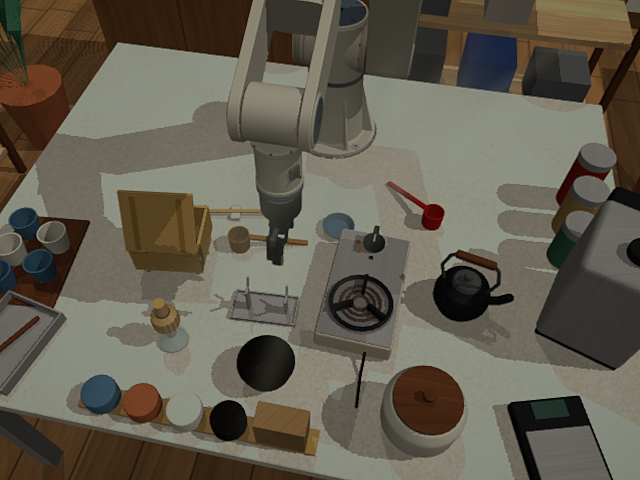

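View pics/side0.png

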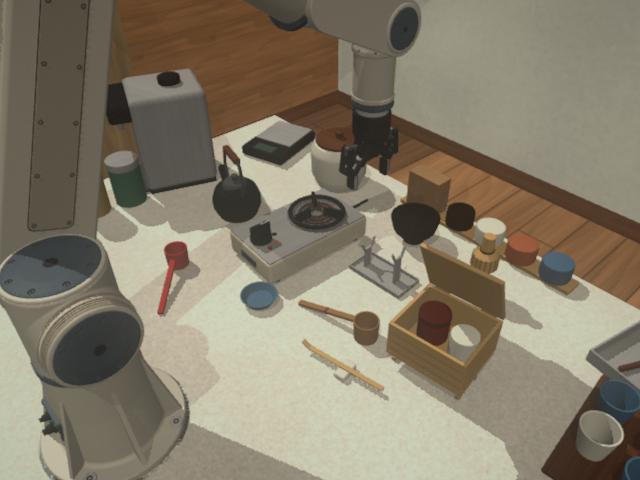

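View pics/wrist0.png

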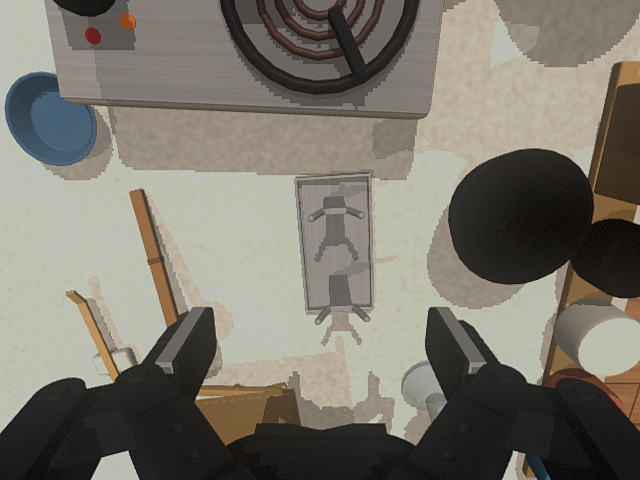

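The scene shows the caddy at (165,230) with its lid open, the kettle at (465,290), the brazier at (365,290) with its knob at (374,240), and the rest at (265,302).

Things that could be confused:
- **Ladle:** the bamboo one with cup at (238,238) is the one wanted. The red ladle at (432,215) is a decoy, and the scoop at (238,212) is a bystander.
- **Kettle:** the dark iron one at (465,290) is wanted, not the white jar at (425,405) or the boiler at (610,300).
- **Lid:** the caddy at (165,230) is wanted, not the jar lid.

Next I'll check these in close crops.

```bash
cat > h.py <<'E'
import numpy as np, cv2
from rig import readout, imaging
def grab(n,save=None):
    f=imaging.grab_frame(n); 
    if save: cv2.imwrite('pics/'+save,f['image'][:,:,::-1])
    np.savez('cal_%s'%n,K=f['camera_matrix'],T=f['world_to_cam']); return f
def ray(f,u,v):
    K=f['camera_matrix'];T=f['world_to_cam'];R=T[:3,:3]
    d=np.array([(u-K[0,2])/K[0,0],-(v-K[1,2])/K[1,1],-1.]); d/=np.linalg.norm(d)
    return -R.T@T[:3,3], R.T@d
def onz(f,u,v,z):
    o,d=ray(f,u,v); return o+d*(z-o[2])/d[2]
def tri(rs):
    A=np.zeros((3,3));b=np.zeros(3)
    for o,d in rs:
        P=np.eye(3)-np.outer(d,d);A+=P;b+=P@o
    x=np.linalg.solve(A,b); return x,[np.linalg.norm((np.eye(3)-np.outer(d,d))@(x-o)) for o,d in rs]
def proj(f,p):
    c=f['world_to_cam']@np.append(p,1);K=f['camera_matrix']
    return K[0,0]*c[0]/-c[2]+K[0,2], K[1,1]*-c[1]/-c[2]+K[1,2]
def crop(img,u0,v0,u1,v1,s,name):
    c=cv2.resize(img[v0:v1,u0:u1,::-1],None,fx=s,fy=s,interpolation=cv2.INTER_CUBIC)
    step=20
    for u in range((u0//step+1)*step,u1,step):
        x=(u-u0)*s; cv2.line(c,(x,0),(x,6),(0,0,255),1); cv2.putText(c,str(u),(x-10,18),0,.4,(0,0,255),1)
    for v in range((v0//step+1)*step,v1,step):
        y=(v-v0)*s; cv2.line(c,(0,y),(6,y),(0,0,255),1); cv2.putText(c,str(v),(8,y+4),0,.4,(0,0,255),1)
    cv2.imwrite('pics/'+name,c)
def state():
    s=readout.sense(); print('t',round(float(s['clock']),2),'pos',np.round(s['eef_pos'],1),'rot',np.round(s['tcp_rot'],3),'F',np.round(s['contact_force'],1),'open',round(float(s['opening']),3),'q',np.round(s['qpos'],3)); return s
E
python3 - <<'E'
from h import *
a=cv2.imread('pics/scene0.png')[:,:,::-1];b=cv2.imread('pics/side0.png')[:,:,::-1]
crop(a,100,170,320,340,3,'c1.png'); crop(a,300,210,530,360,3,'c2.png')
crop(b,290,210,520,400,3,'c3.png'); crop(b,180,130,390,280,3,'c4.png')
E
```

```text
(no output)
```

View pics/c1.png

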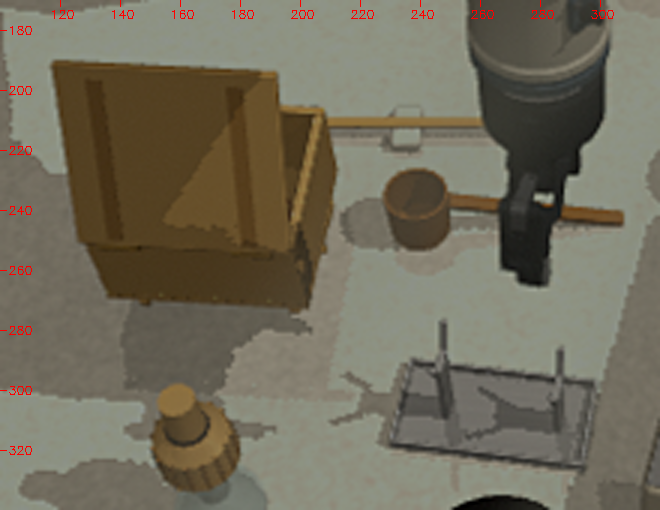

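View pics/c2.png

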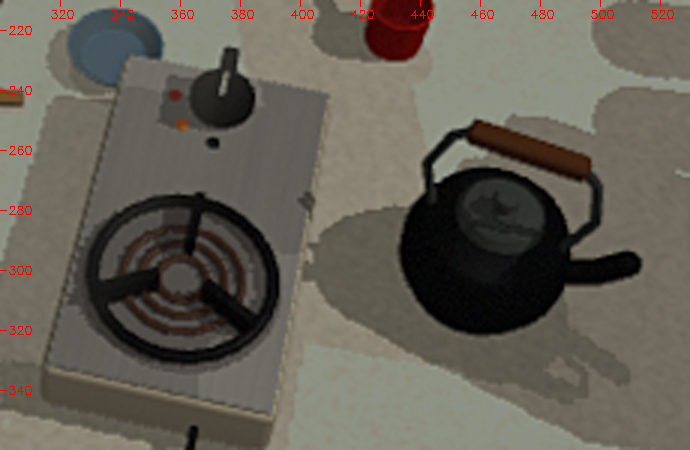

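View pics/c3.png

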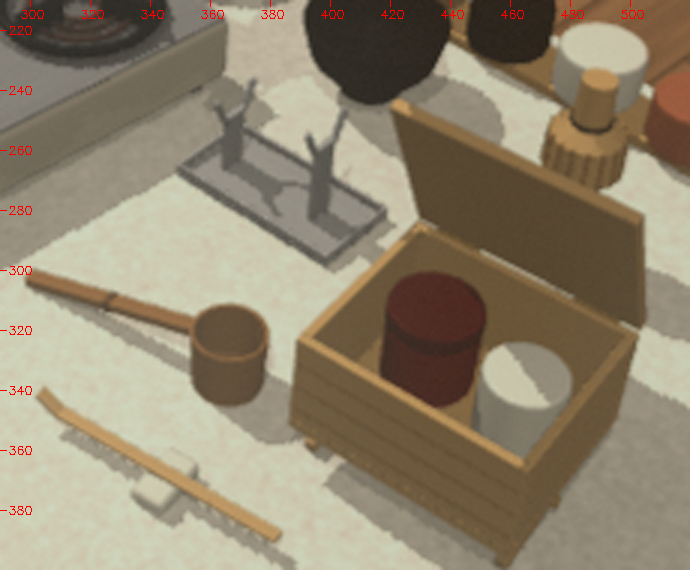

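View pics/c4.png

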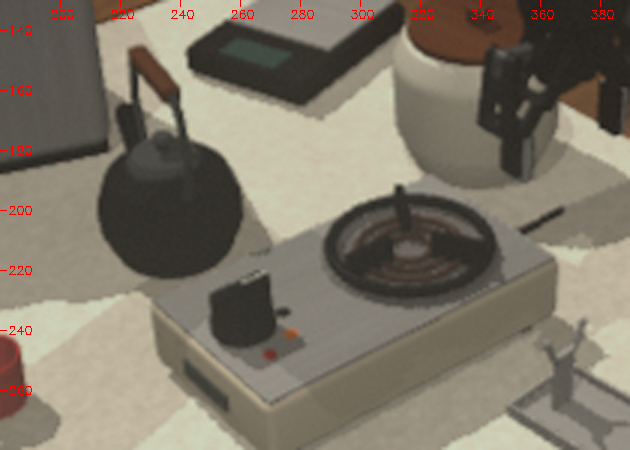

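The crops show the bamboo ladle with its cup at scene (238,238) and handle running to +y. The kettle's wooden bar spans (457,253)–(497,265). The rest's taller post is at (248,277). The knob bar points along the brazier's x axis. Next I'll triangulate these points.

```bash
python3 - <<'E'
from h import *
import numpy as np
f={n:grab(n) for n in('scene','side','wrist')}
S,D,W=f['scene'],f['side'],f['wrist']
def T(name,s=None,d=None,w=None):
    rs=[ray(F,*p) for F,p in((S,s),(D,d),(W,w)) if p is not None]
    x,e=tri(rs); print(name,np.round(x,1),np.round(e,1))
T('kettle bar mid',(477,259),(231.5,154.5))
T('bar end spout',(496.5,265.5),(225,147.5)); T('bar end tail',(457.5,253),(238,162))
T('trivet',(360.7,302.7),(317,212))
for p in[(343.3,229),(409,241.7),(390.7,347.7),(315,332.7)]: print('deck',np.round(onz(S,*p,70)))
for p in[(231,303-0),(256,270)]: pass
b=lambda x,y:(180+x/3,130+y/3)
for p in[(152,303),(272,403),(557,258)]: print('deck side',np.round(onz(D,*b(*p),70)))
c=lambda x,y:(100+x/3,170+y/3); e=lambda x,y:(290+x/3,210+y/3)
for p in[(412,362),(594,382),(580,465),(390,447)]: print('tray scene',np.round(onz(S,*c(*p),12)))
for p in[(295,177),(372,172),(371,309),(308,311)]: print('tray wrist',np.round(onz(W,*p,12)))
for p in[(178,168),(240,125),(385,212),(327,265)]: print('tray side',np.round(onz(D,*e(*p),12)))
# lid
T('lid corner -y free',c(53,62),e(640,215)); T('lid corner +y free',c(278,72),e(395,102))
T('hinge -y',c(80,245),e(640,322)); T('hinge +y',c(297,250),e(425,225))
for p in[(298,335),(530,465),(632,335),(425,230)]: print('rim side',np.round(onz(D,*e(*p),115)))
# ladle
T('ladle tail end',c(622,218),e(28,278)); 
print('cup rim scene',np.round(onz(S,*c(417,195),48)),'side',np.round(onz(D,*e(229,333),48)))
# bystanders
print('dish',onz(S,338,226,20),'bowl',onz(S,265.5,355,70))
T('scoop end',None or (209,211),e(280,535)); 
T('whisk top',c(180,400),e(600,75))
E
```

```text
kettle bar mid [535.3 390.8 179.7] [2.6 2.6]
bar end spout [543.4 431.2 179.8] [2.1 2.1]
bar end tail [527.  350.5 178.7] [2.5 2.5]
trivet [624.9 168.4  75.9] [1.4 1.4]
deck [425.  99.  70.]
deck [431. 258.  70.]
deck [715. 246.  70.]
deck [713.  85.  70.]
deck side [427. 253.  70.]
deck side [424.  92.  70.]
deck side [708.  80.  70.]
tray scene [ 612. -120.   12.]
tray scene [601.  23.  12.]
tray scene [674.  28.  12.]
tray scene [ 688. -116.   12.]
tray wrist [600.  25.  12.]
tray wrist [676.  30.  12.]
tray wrist [ 681. -121.   12.]
tray wrist [ 611. -124.   12.]
tray side [596.  19.  12.]
tray side [670.  24.  12.]
tray side [ 677. -123.   12.]
tray side [ 602. -132.   12.]
lid corner -y free [ 561.7 -371.8  250.9] [1.2 1.2]
lid corner +y free [ 539.  -215.7  250. ] [2.6 2.6]
hinge -y [ 622.7 -362.3  116.8] [0.1 0.1]
hinge +y [ 594.3 -209.2  111.7] [5.4 5.4]
rim side [ 459. -227.  115.]
rim side [ 483. -384.  115.]
rim side [ 611. -365.  115.]
rim side [ 590. -219.  115.]
ladle tail end [435.5  11.4   4.2] [0.7 0.7]
cup rim scene [ 478. -150.   48.] side [ 476. -155.   48.]
dish [379.03047849  80.08983432  20.        ] bowl [783.32288784  -5.37941133  70.        ]
scoop end [ 398.1 -265.7   13.5] [9.2 9.2]
whisk top [ 758.  -226.1  161.2] [2.2 2.2]
```

```bash
python3 - <<'E'
from h import *
w=cv2.imread('pics/wrist0.png')[:,:,::-1]
crop(w,0,0,400,300,2,'c5.png')
a=cv2.imread('pics/scene0.png')[:,:,::-1];crop(a,220,265,310,335,8,'c6.png')
b=cv2.imread('pics/side0.png')[:,:,::-1];crop(b,340,230,430,305,8,'c7.png')
E
```

```text
(no output)
```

View pics/c5.png

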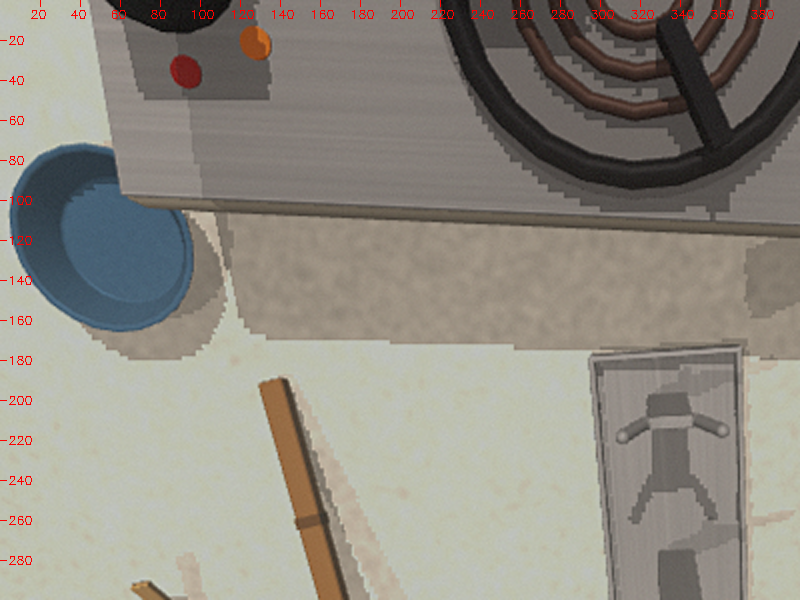

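View pics/c6.png

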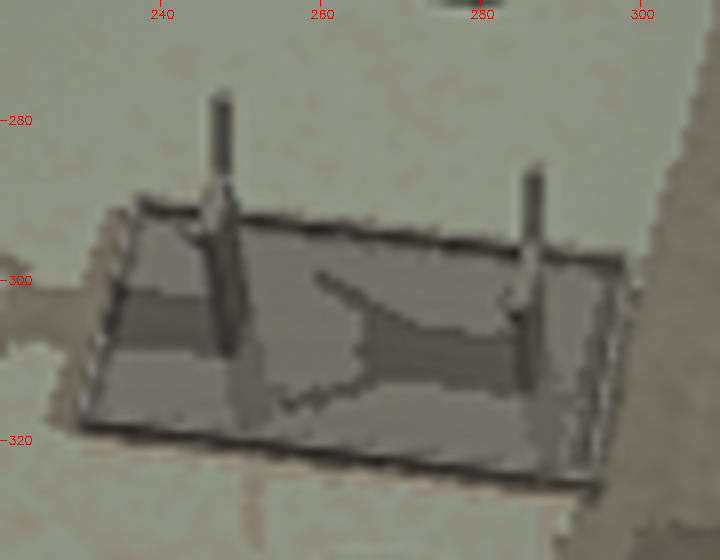

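View pics/c7.png

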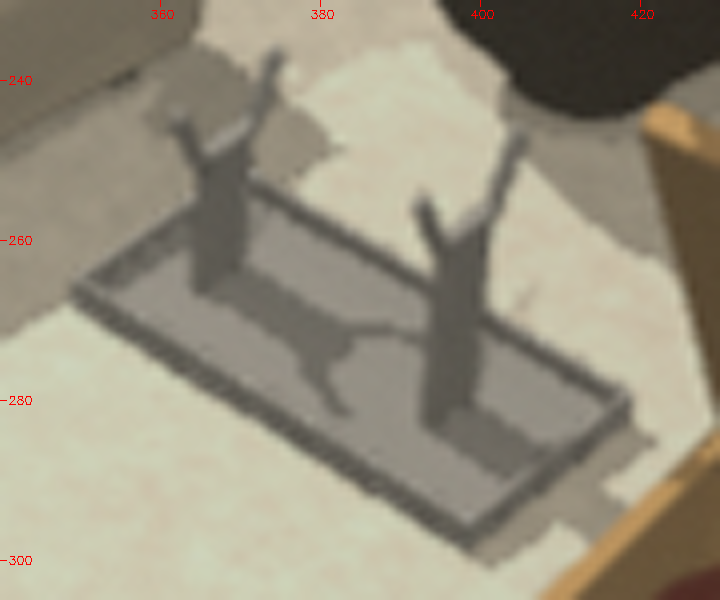

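Sizes check out: lid about 148 mm at about 1.17 rad, tray 150 x 76, handle bar at z 179. I'll start with the lid: close the fingers and move behind its outer face.

Call:
step_arm(
  deltas=[
    {"translation": [-5.5, 0, 0], "rot": [0, 0, 0]},
    {"translation": [-11.5, 0, 0], "rot": [0, 0, 0]},
    {"translation": [-17.5, 0, 0], "rot": [0, 0, 0]},
    {"translation": [-23.5, 0, 0], "rot": [0, 0, 0]},
    {"translation": [-28.7, 0, 0], "rot": [0, 0, 0]},
    {"translation": [-28.7, 0, 0], "rot": [0, 0, 0]},
  ],
  grip=255,
  squeeze=40,
)

```text
clock: 1.05
eef_pos: [624.5, -290.5, 404.3]
tcp_rot: [-3.142, 0.001, 1.567]
contact_force: [0.4, 0.7, 0.1]
opening: -0.002
```

```bash
python3 - <<'E'
from h import *
state()
a=grab('scene','s1.png');b=grab('side','d1.png')
E
```

```text
t 1.05 pos [ 624.5 -290.5  404.3] rot [-3.142e+00  1.000e-03  1.567e+00] F [0.4 0.7 0.1] open -0.002 q [-4.370e-01  4.520e-01  1.485e+00 -1.000e-03  1.205e+00 -4.330e-01]
```

View pics/s1.png

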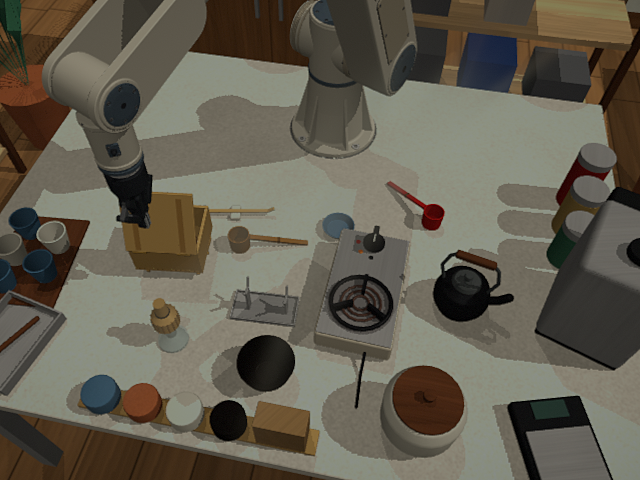

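View pics/d1.png

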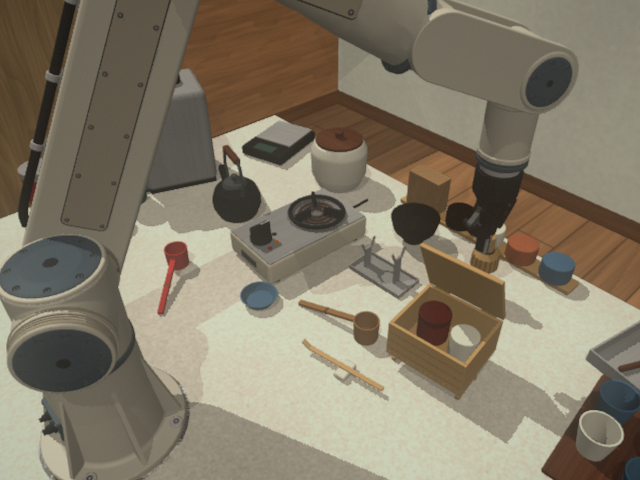

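Fingers are closed and standing behind the lid's outer face with clear space around them. I'll push along the arc.

Call:
step_arm(
  deltas=[
    {"translation": [-0.2, -3.7, 0], "rot": [0, 0, 0]},
    {"translation": [-0.4, -5.0, 0.3], "rot": [0, 0, 0]},
    {"translation": [-0.6, -6.2, 0.9], "rot": [0, 0, 0]},
    {"translation": [-0.7, -7.3, 1.6], "rot": [0, 0, 0]},
    {"translation": [-0.9, -8.3, 2.3], "rot": [0, 0, 0]},
    {"translation": [-1.0, -9.2, 3.2], "rot": [0, 0, 0]},
    {"translation": [-1.1, -10.1, 4.2], "rot": [0, 0, 0]},
  ],
)

```text
clock: 2.02
eef_pos: [523.5, -298.2, 361.9]
tcp_rot: [-3.141, 0.0, 1.571]
contact_force: [1.1, -0.5, 0.7]
opening: -0.003
```

Call:
step_arm(
  deltas=[
    {"translation": [-0.1, -0.7, 1.0], "rot": [0, 0, 0]},
    {"translation": [-0.2, -1.3, 2.0], "rot": [0, 0, 0]},
    {"translation": [-0.2, -1.8, 3.0], "rot": [0, 0, 0]},
    {"translation": [-0.3, -2.1, 4.0], "rot": [0, 0, 0]},
    {"translation": [-0.3, -2.4, 5.0], "rot": [0, 0, 0]},
    {"translation": [-0.3, -2.6, 5.8], "rot": [0, 0, 0]},
    {"translation": [-0.3, -2.6, 6.5], "rot": [0, 0, 0]},
    {"translation": [-0.3, -2.6, 6.8], "rot": [0, 0, 0]},
  ],
)

```text
clock: 3.02
eef_pos: [498.1, -301.1, 297.3]
tcp_rot: [-3.141, -0.0, 1.571]
contact_force: [-14.9, 8.8, 51.9]
opening: -0.002
```

```bash
python3 - <<'E'
from h import *
state()
b=grab('side','d2.png');crop(b['image'],380,180,580,400,3,'d2c.png'); state()
E
```

```text
t 3.02 pos [ 498.1 -301.1  297.3] rot [-3.141 -0.     1.571] F [-14.9   8.8  51.9] open -0.002 q [-0.546  0.41   1.818 -0.     0.914 -0.546]
t 3.08 pos [ 498.  -301.   297.6] rot [-3.141  0.     1.571] F [-11.5   6.7  33.4] open -0.003 q [-0.546  0.41   1.818 -0.     0.914 -0.546]
```

View pics/d2c.png

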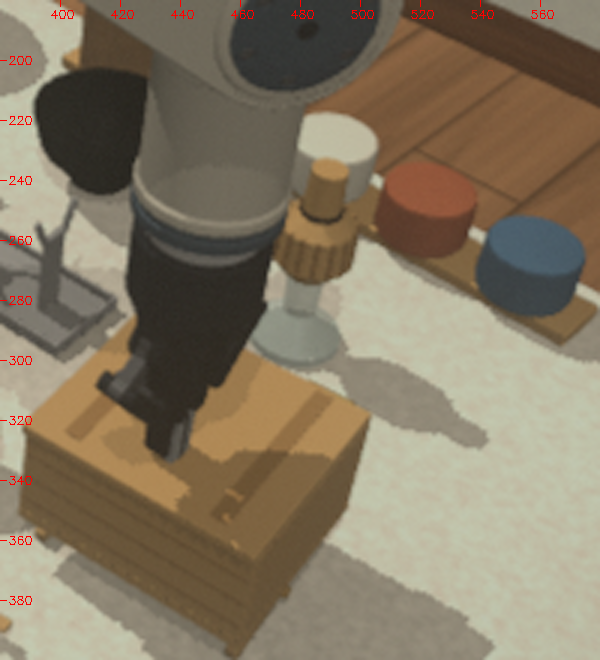

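The lid lies flat on the box, with the board's outline matching the rim at side (385–500, 290–365). I'll lift and head towards the kettle.

Call:
step_arm(
  deltas=[
    {"translation": [0, 0, -4], "rot": [0, 0, 0]},
    {"translation": [1, 0.5, -9.5], "rot": [0, 0, 0]},
    {"translation": [6, 2, -13], "rot": [0, 0, 0.05]},
    {"translation": [12, 2.5, -14.5], "rot": [0, 0, 0.1]},
    {"translation": [18, 3, -14.5], "rot": [0, 0, 0.15]},
    {"translation": [24, 3.2, -14.5], "rot": [0, 0, 0.2]},
    {"translation": [30, 3.5, -14.5], "rot": [0, 0, 0.2]},
    {"translation": [36, 3.7, -14.5], "rot": [0, 0, 0.2]},
  ],
  grip=0,
)

```text
clock: 4.08
eef_pos: [534.9, 61.0, 439.8]
tcp_rot: [3.141, -0.0, 1.371]
contact_force: [1.0, -0.5, 0.2]
opening: 1.0
```

```bash
python3 - <<'E'
from h import *
state(); grab('wrist','w1.png'); grab('side','d3.png')
E
```

```text
t 4.08 pos [534.9  61.  439.8] rot [ 3.141 -0.     1.371] F [ 1.  -0.5  0.2] open 1.0 q [ 0.111  0.184  1.78  -0.     1.177  0.311]
```

View pics/w1.png

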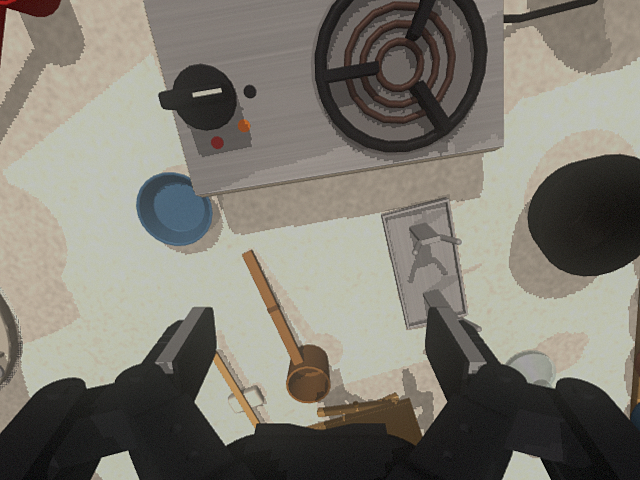

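View pics/d3.png

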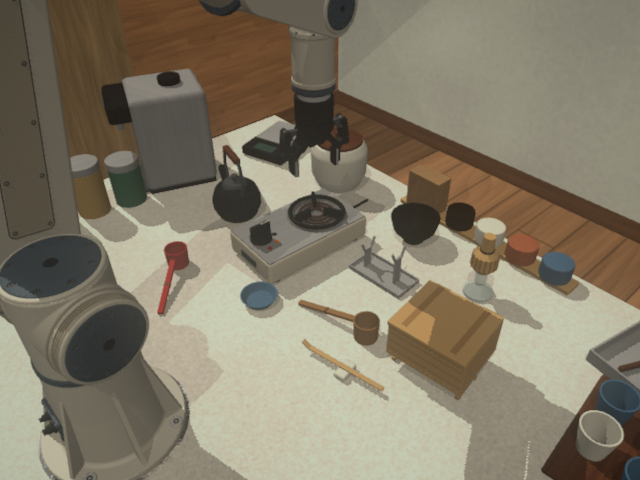

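The lid is confirmed shut. In the wrist view the knob is at (205,97), the trivet at (400,65), the rest at (425,265), the ladle cup at (308,375) and its tail at (248,255). Next, hover over the kettle.

Call:
step_arm(
  deltas=[
    {"translation": [5.5, -1, 0], "rot": [0, 0, 0]},
    {"translation": [11.5, -2.3, 0], "rot": [0, 0, 0]},
    {"translation": [17.5, -3.5, 0], "rot": [0, 0, 0]},
    {"translation": [23.5, -4.7, 0], "rot": [0, 0, 0]},
    {"translation": [29, -5.9, 0], "rot": [0, 0, 0]},
    {"translation": [32.5, -6.6, 0], "rot": [0, 0, 0]},
    {"translation": [32.5, -6.6, 0], "rot": [0, 0, 0]},
    {"translation": [32.5, -6.6, 0], "rot": [0, 0, 0]},
  ],
)

```text
clock: 5.18
eef_pos: [535.1, 389.8, 439.2]
tcp_rot: [-3.141, 0.001, 1.371]
contact_force: [0.9, -0.7, -0.6]
opening: 1.001
```

```bash
cp cal_wrist.npz cal_w1.npz; python3 - <<'E'
from h import *
state(); grab('wrist','w2.png')
import shutil; shutil.copy('cal_wrist.npz','cal_w2.npz')
E
```

```text
t 5.17 pos [535.1 389.8 439.2] rot [-3.141e+00  1.000e-03  1.371e+00] F [ 0.9 -0.7 -0.6] open 1.001 q [ 6.270e-01  3.830e-01  1.512e+00 -1.000e-03  1.248e+00  8.280e-01]
```

View pics/w2.png

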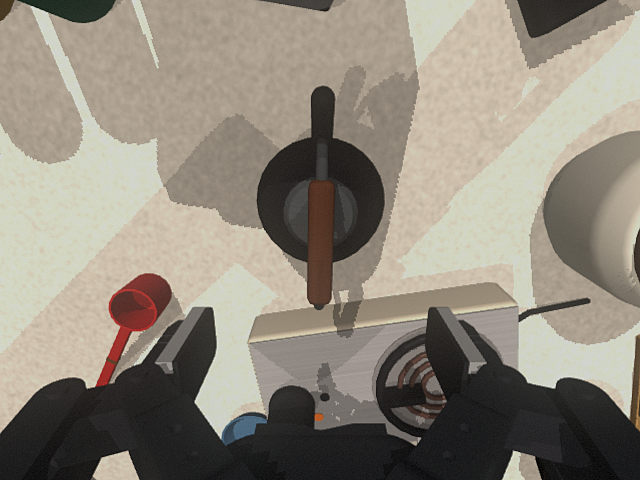

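The kettle bar spans (321,180)–(319,303), aligned with tool x and centred between the jaws. Next I'll get numbers for the bar, trivet, knob and rest from w1 and w2.

```bash
python3 - <<'E'
from h import *
def L(n): 
    z=np.load(n); return dict(camera_matrix=z['K'],world_to_cam=z['T'])
w1,w2=L('cal_w1.npz'),L('cal_w2.npz')
a,b=onz(w2,321,180,182),onz(w2,319,303,182); print('bar',a,b,(a+b)/2,np.linalg.norm(a-b),np.arctan2(a[1]-b[1],a[0]-b[0]))
im=cv2.imread('pics/w1.png'); 
crop(im[:,:,::-1],290,0,520,160,3,'w1a.png');crop(im[:,:,::-1],140,40,290,170,5,'w1b.png');crop(im[:,:,::-1],370,180,500,340,5,'w1c.png')
for p in [(192,196),(504,149)]: print('deck',onz(w1,*p,70))
print('rest base'); 
for p in[(382,213),(449,199),(466,317),(407,329)]: print(onz(w1,*p,12))
E
```

```text
bar [544.23415504 431.73376948 182.        ] [526.16739408 348.76237434 182.        ] [535.20077456 390.24807191 182.        ] 84.9156067121209 1.3563961553942487
deck [419.58510287  94.99545595  70.        ]
deck [708.68392913  80.57942328  70.        ]
rest base
[599.08765363  27.28385011  12.        ]
[673.85484729  28.40580412  12.        ]
[ 681.03666686 -123.18472078   12.        ]
[ 607.894178   -125.60968219   12.        ]
```

View pics/w1a.png

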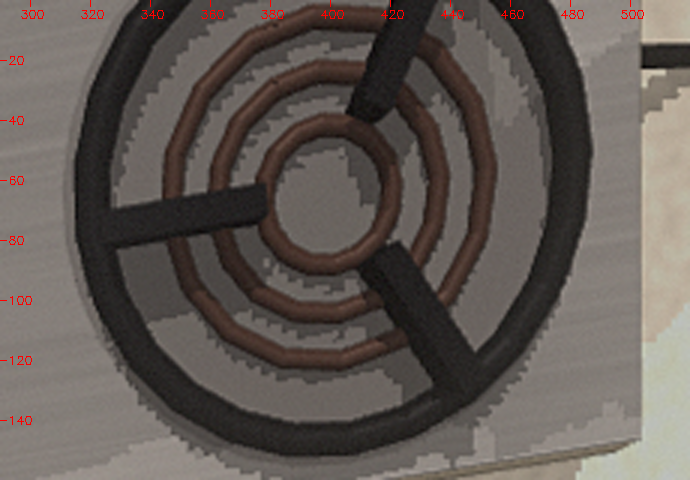

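View pics/w1b.png

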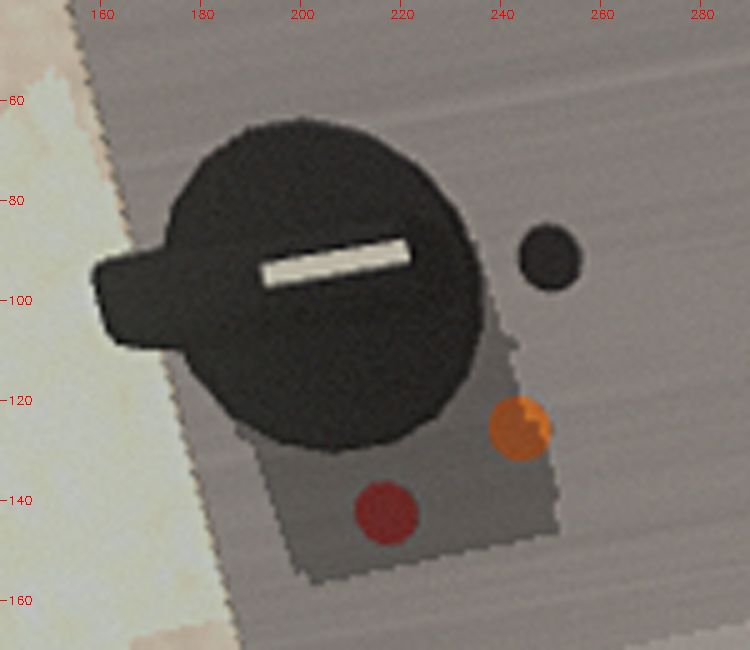

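View pics/w1c.png

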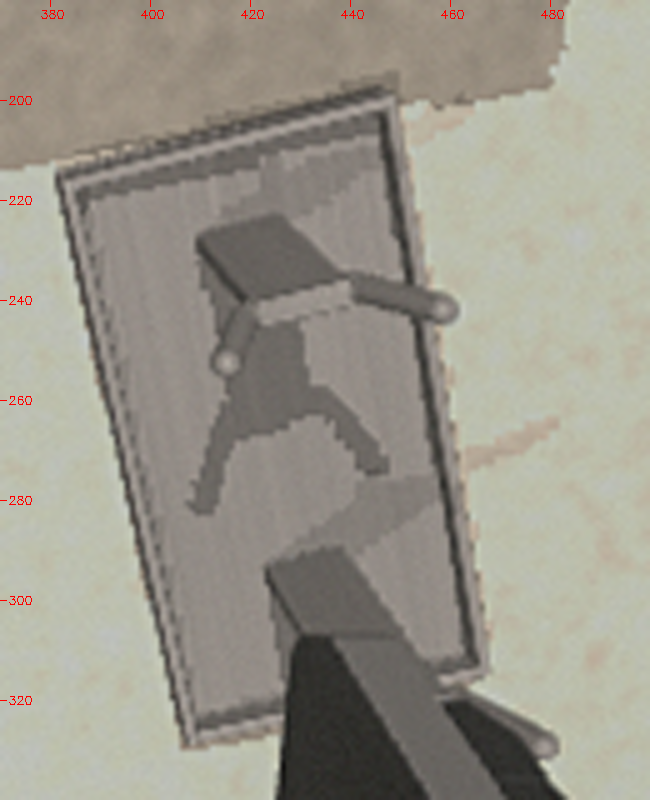

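```bash
python3 - <<'E'
from h import *
def L(n): 
    z=np.load(n); return dict(camera_matrix=z['K'],world_to_cam=z['T'])
w1=L('cal_w1.npz')
P=[onz(w1,*p,95)[:2] for p in[(379,67.7),(416,84.7),(412.7,35)]]
A=np.array([[*(2*(P[i]-P[0]))] for i in(1,2)]); b=np.array([P[i]@P[i]-P[0]@P[0] for i in(1,2)])
c=np.linalg.solve(A,b); print(P,'centre',c,[np.linalg.norm(p-c) for p in P])
im=cv2.imread('pics/w1.png')
# coil: brown mask inner ring
print('knob pointer', onz(w1,192.5,94.5,121), onz(w1,222,90,121))
cc=[onz(w1,*p,86)[:2] for p in[(173.5,88),(237,100),(200,64),(207,130)]]; print('skirt pts',np.round(cc,1))
print('dots',[np.round(onz(w1,*p,70),1) for p in[(250,91.5),(244,125.5),(217.5,142.5)]])
print('short tips',onz(w1,415,252,79),onz(w1,459,242,79),'tall tip',onz(w1,478.5,329,98))
S=imaging.grab_frame('wrist')
E
python3 - <<'E'
import cv2,numpy as np
K=0
E
python3 - <<'E'
import sys; sys.path.insert(0,'.')
import os; os.chdir('.')
from h import *
w0=dict(camera_matrix=np.array([[365.3616,0,320.2978],[0,365.3616,238.7606],[0,0,1]]),world_to_cam=np.array([[9.99998501e-01,1.28294826e-03,-1.16240210e-03,-6.24496242e+02],[-1.58033573e-03,9.50627963e-01,-3.10328822e-01,4.18822358e+01],[7.06876118e-04,3.10330194e-01,9.50628566e-01,-3.79284574e+02],[0,0,0,1]]))
crop(cv2.imread('pics/wrist0.png')[:,:,::-1],285,165,385,355,4,'w0a.png')
print('short tips',onz(w0,311,218,79),onz(w0,361,215,79),'tall',onz(w0,320,321,98),onz(w0,368,318,98))
E
```

```text
[array([603.76292657, 166.86951853]), array([630.72911481, 148.88291582]), array([632.39114833, 184.36006803])] centre [623.33615125 167.00676893] [np.float64(19.57370588233919), np.float64(19.573705882338338), np.float64(19.573705882338825)]
knob pointer [462.63670939 173.713641   121.        ] [484.69057722 172.39930018 121.        ]
skirt pts [[438.2 185.9]
 [486.7 166.7]
 [464.7 198.7]
 [455.4 148.8]]
dots [array([496.3, 172.6,  70. ]), array([483.9, 146.5,  70. ]), array([456.8, 137.1,  70. ])]
short tips [616.37292445   1.59536756  79.        ] [658.6409787    3.40532863  79.        ] tall tip [663.70799842 -82.18806272  98.        ]
short tips [616.8650609    0.89669222  79.        ] [658.29765502   3.5289105   79.        ] tall [624.46569716 -84.91076438  98.        ] [665.33111564 -81.93002963  98.        ]
```

View pics/w0a.png

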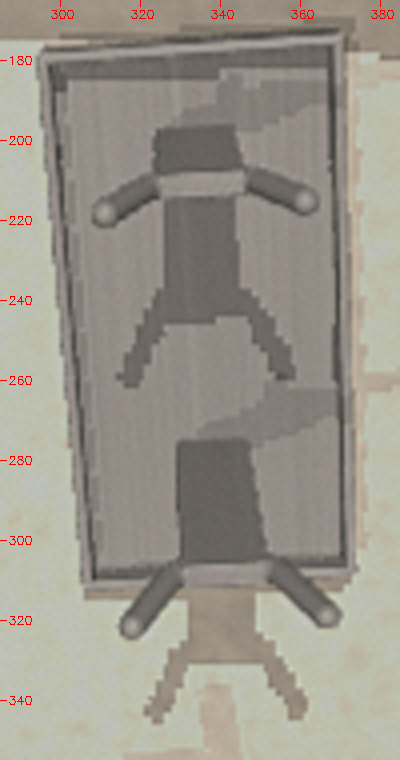

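The trivet centre is (623,167), with prong ends at radius 19.6 mm against the given 20. The knob is at (460,174), the rest seat at (641,-42) with the tall fork on -y, and the kettle bar at (535,390) with 85 mm length against 86. I'll descend on the handle.

Call:
step_arm(
  deltas=[
    {"translation": [0, 0, 4], "rot": [0, 0, 0]},
    {"translation": [0, 0, 8], "rot": [0, 0, 0]},
    {"translation": [0, 0, 10.8], "rot": [0, 0, 0]},
    {"translation": [0, 0, 10.8], "rot": [0, 0, 0]},
  ],
)

```text
clock: 5.78
eef_pos: [534.6, 389.0, 329.7]
tcp_rot: [-3.139, 0.003, 1.369]
contact_force: [0.2, 0.4, 0.0]
opening: 0.999
```

Call:
step_arm(
  deltas=[
    {"translation": [0, 0, 0], "rot": [0, 0, 0]},
    {"translation": [0, 0, 0], "rot": [0, 0, 0]},
    {"translation": [0, 0, 0], "rot": [0, 0, 0]},
    {"translation": [0, 0, 0], "rot": [0, 0, 0]},
    {"translation": [0, 0, 0], "rot": [0, 0, 0]},
  ],
  grip=255,
  squeeze=60,
)

```text
clock: 6.4
eef_pos: [535.1, 390.7, 332.6]
tcp_rot: [3.141, -0.001, 1.371]
contact_force: [0.2, -1.8, 5.4]
opening: 0.189
```

```bash
python3 - <<'E'
from h import *
state(); f=grab('wrist','w3.png'); d=grab('side'); crop(d['image'],150,60,400,280,3,'d4.png')
E
```

```text
t 6.4 pos [535.1 390.7 332.6] rot [ 3.141e+00 -1.000e-03  1.371e+00] F [ 0.2 -1.8  5.4] open 0.189 q [ 0.629  0.48   1.61  -0.     1.05   0.828]
```

View pics/w3.png

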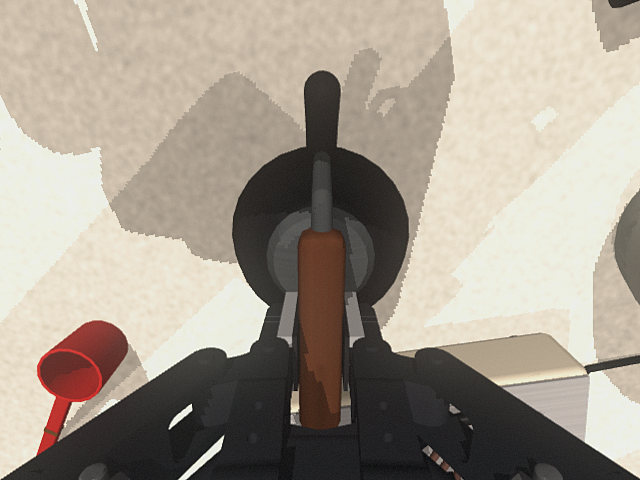

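View pics/d4.png

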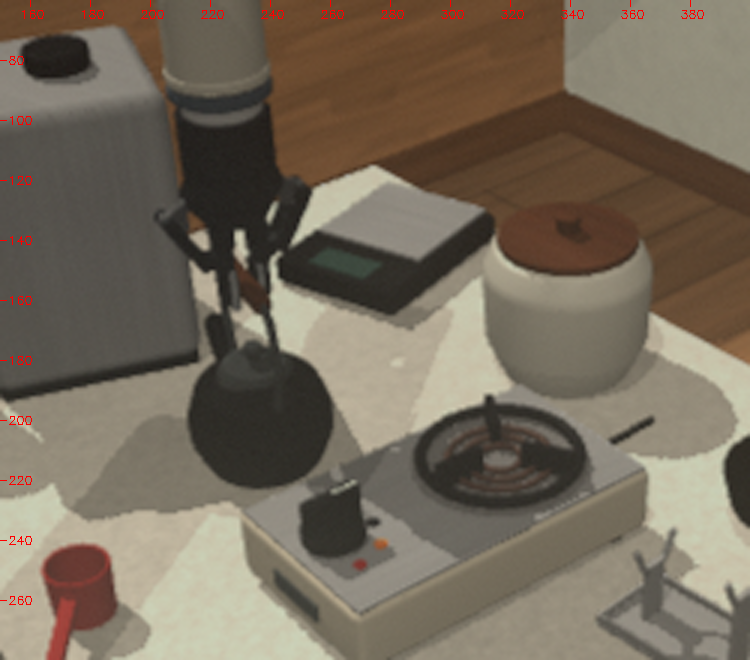

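The bar is firmly held (opening 0.19, about 16 mm). I'll lift straight up.

Call:
step_arm(
  deltas=[
    {"translation": [0, 0, -1], "rot": [0, 0, 0]},
    {"translation": [0, 0, -3], "rot": [0, 0, 0]},
    {"translation": [0, 0, -5.5], "rot": [0, 0, 0]},
    {"translation": [0, 0, -8], "rot": [0, 0, 0]},
    {"translation": [0, 0, -10.5], "rot": [0, 0, 0]},
    {"translation": [0, 0, -12.5], "rot": [0, 0, 0]},
    {"translation": [0, 0, -12.7], "rot": [0, 0, 0]},
    {"translation": [0, 0, -12.7], "rot": [0, 0, 0]},
  ],
)

```text
clock: 7.5
eef_pos: [534.7, 390.5, 458.1]
tcp_rot: [-3.141, 0.001, 1.371]
contact_force: [-1.2, -0.2, -7.4]
opening: 0.183
```

Call:
step_arm(
  deltas=[
    {"translation": [-1.5, 1, 0], "rot": [0, 0, 0]},
    {"translation": [-5, 3.2, 0], "rot": [0, 0, 0]},
    {"translation": [-9, 5.8, 0], "rot": [0, 0, 0]},
    {"translation": [-13, 8.4, 0], "rot": [0, 0, 0]},
    {"translation": [-17, 11, 0], "rot": [0, 0, 0]},
    {"translation": [-19.5, 12.6, 0], "rot": [0, 0, 0]},
    {"translation": [-20.2, 13.1, 0], "rot": [0, 0, 0]},
    {"translation": [-20.2, 13.1, 0], "rot": [0, 0, 0]},
  ],
)

```text
clock: 8.5
eef_pos: [623.2, 165.8, 458.0]
tcp_rot: [-3.14, 0.0, 1.369]
contact_force: [1.0, 1.6, -6.0]
opening: 0.187
```

Call:
step_arm(
  deltas=[
    {"translation": [0, 0, 0], "rot": [0, 0, 0]},
    {"translation": [0, 0, 0], "rot": [0, 0, 0]},
  ],
)

```text
clock: 8.75
eef_pos: [622.8, 167.5, 458.6]
tcp_rot: [-3.141, -0.0, 1.372]
contact_force: [-0.0, 0.4, -5.7]
opening: 0.189
```

```bash
python3 - <<'E'
from h import *
state(); s=grab('scene','s3.png'); d=grab('side'); crop(d['image'],200,60,430,280,3,'d5.png'); crop(s['image'],260,130,460,370,3,'s3c.png')
E
```

```text
t 8.75 pos [622.8 167.5 458.6] rot [-3.141 -0.     1.372] F [-0.   0.4 -5.7] open 0.189 q [0.26  0.341 1.529 0.    1.272 0.459]
```

View pics/s3c.png

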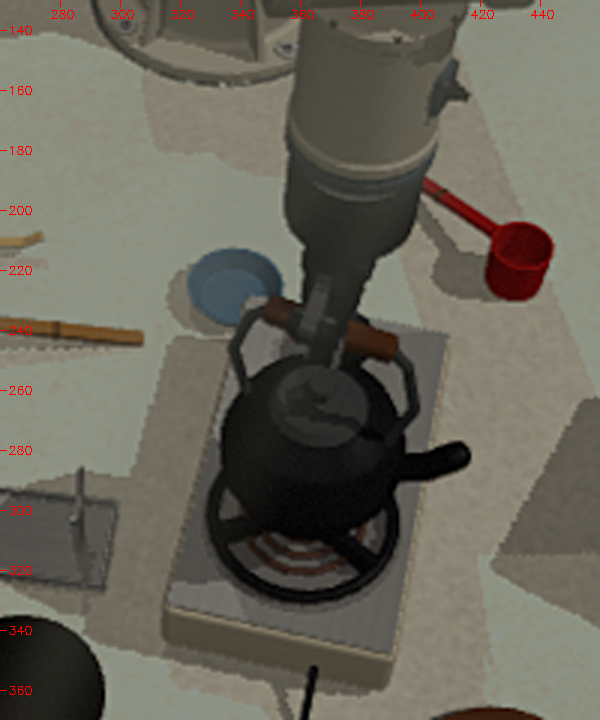

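View pics/d5.png

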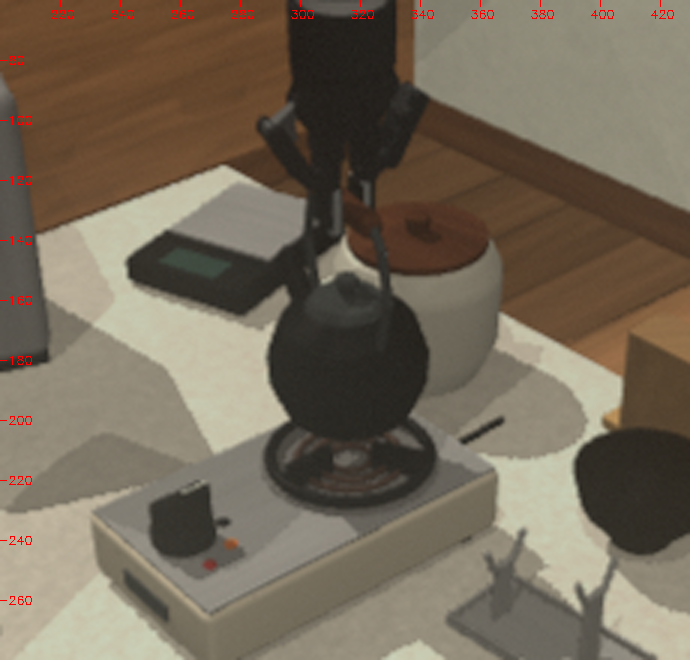

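The kettle hangs upright over the trivet in both views. I'll lower it gently to just above the prongs.

Call:
step_arm(
  deltas=[
    {"translation": [0, 0, 0.8], "rot": [0, 0, 0]},
    {"translation": [0, 0, 1.6], "rot": [0, 0, 0]},
    {"translation": [0, 0, 2.2], "rot": [0, 0, 0]},
    {"translation": [0, 0, 2.5], "rot": [0, 0, 0]},
    {"translation": [0, 0, 2.7], "rot": [0, 0, 0]},
    {"translation": [0, 0, 2.8], "rot": [0, 0, 0]},
    {"translation": [0, 0, 2.9], "rot": [0, 0, 0]},
  ],
)

```text
clock: 9.72
eef_pos: [623.2, 166.6, 429.8]
tcp_rot: [3.141, -0.0, 1.371]
contact_force: [-0.6, 1.1, -6.4]
opening: 0.187
```

Call:
step_arm(
  deltas=[
    {"translation": [0, 0, 0.1], "rot": [0, 0, 0]},
    {"translation": [0, 0, 0.2], "rot": [0, 0, 0]},
    {"translation": [0, 0, 0.2], "rot": [0, 0, 0]},
  ],
)

```text
clock: 10.1
eef_pos: [623.2, 166.7, 427.7]
tcp_rot: [3.142, -0.0, 1.371]
contact_force: [-0.6, 0.4, -6.5]
opening: 0.191
```

Call:
step_arm(
  deltas=[
    {"translation": [0, 0, 0.1], "rot": [0, 0, 0]},
    {"translation": [0, 0, 0.2], "rot": [0, 0, 0]},
    {"translation": [0, 0, 0.2], "rot": [0, 0, 0]},
  ],
)

```text
clock: 10.48
eef_pos: [623.4, 166.8, 427.7]
tcp_rot: [3.139, -0.001, 1.371]
contact_force: [-2.8, 0.5, 6.5]
opening: 0.187
```

Contact: the force went from -6.5 N to +6.5 N, so the prongs carry the kettle. I'll release it.

Call:
step_arm(
  deltas=[
    {"translation": [0, 0, -0.1], "rot": [0, 0, 0]},
    {"translation": [0, 0, -0.1], "rot": [0, 0, 0]},
    {"translation": [0, 0, -0.1], "rot": [0, 0, 0]},
    {"translation": [0, 0, -0.1], "rot": [0, 0, 0]},
    {"translation": [0, 0, -0.1], "rot": [0, 0, 0]},
  ],
  grip=0,
)

```text
clock: 11.1
eef_pos: [623.2, 166.6, 426.6]
tcp_rot: [-3.142, 0.0, 1.371]
contact_force: [-0.1, 0.0, 0.1]
opening: 1.001
```

```bash
python3 - <<'E'
from h import *
state(); s=grab('scene','s4.png'); d=grab('side'); crop(d['image'],200,60,430,280,3,'d6.png'); crop(s['image'],260,130,460,370,3,'s4c.png')
E
```

```text
t 11.1 pos [623.2 166.6 426.6] rot [-3.142  0.     1.371] F [-0.1  0.   0.1] open 1.001 q [ 0.259  0.365  1.565 -0.     1.211  0.459]
```

View pics/s4c.png

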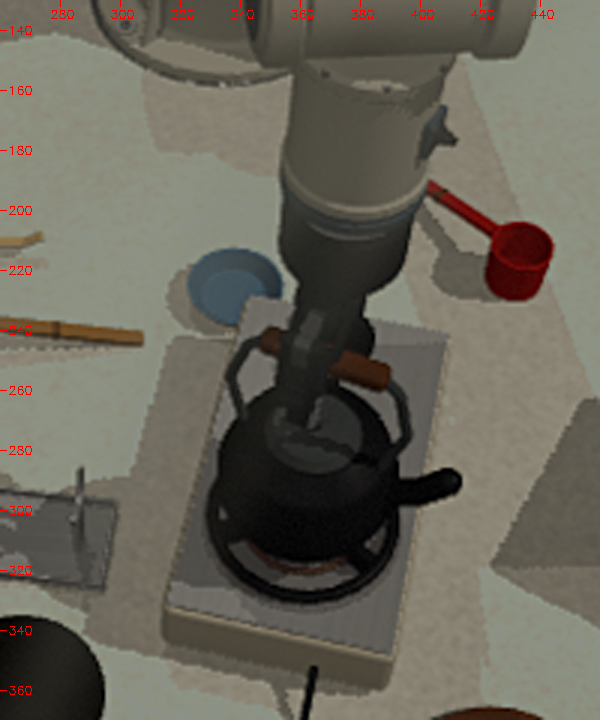

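View pics/d6.png

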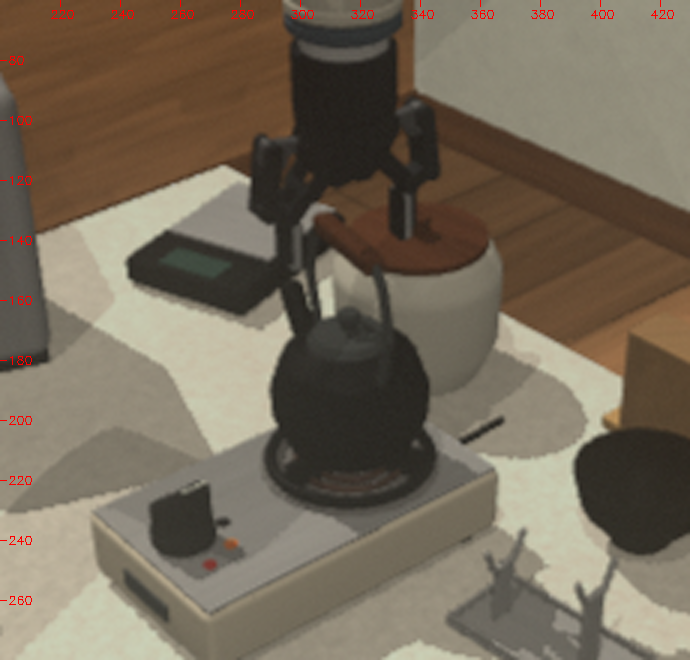

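The kettle stands upright and centred within the ring and is released, with 0 N on the tool. I'll rise and move to above the knob, turning so the jaws straddle its bar.

Call:
step_arm(
  deltas=[
    {"translation": [0, 0, -3], "rot": [0, 0, 0]},
    {"translation": [0, 0, -7], "rot": [0, 0, 0]},
    {"translation": [0, -1, -8], "rot": [0, 0, -0.18]},
    {"translation": [-0.5, -3, -8], "rot": [0, 0, -0.36]},
    {"translation": [-1, -6.5, -8], "rot": [0, 0, -0.54]},
    {"translation": [-1.5, -10, -8], "rot": [0, 0, -0.72]},
    {"translation": [-2, -13.5, -8], "rot": [0, 0, -0.9]},
    {"translation": [-2.5, -16.1, -8], "rot": [0, 0, -1.08]},
  ],
)

```text
clock: 12.2
eef_pos: [459.0, 174.1, 506.8]
tcp_rot: [3.141, -0.0, 2.457]
contact_force: [0.2, -0.0, -0.2]
opening: 0.999
```

Call:
step_arm(
  deltas=[
    {"translation": [0, 0, 2], "rot": [0, 0, -0.18]},
    {"translation": [0, 0, 4], "rot": [0, 0, -0.36]},
    {"translation": [0, 0, 6], "rot": [0, 0, -0.54]},
    {"translation": [0, 0, 8], "rot": [0, 0, -0.645]},
    {"translation": [0, 0, 8], "rot": [0, 0, -0.645]},
    {"translation": [0, 0, 8], "rot": [0, 0, -0.645]},
    {"translation": [0, 0, 8], "rot": [0, 0, -0.645]},
  ],
)

```text
clock: 13.08
eef_pos: [460.7, 174.2, 427.6]
tcp_rot: [3.141, 0.001, 3.094]
contact_force: [-0.9, -0.1, -0.1]
opening: 1.0
```

```bash
python3 - <<'E'
from h import *
state(); s=grab('wrist','w5.png'); grab('scene','s5.png')
p=proj(s,[460,174,116]); print('predicted knob top',p, 'bar ends',proj(s,[485,173,116]),proj(s,[435,175,116]))
E
```

```text
t 13.07 pos [460.7 174.2 427.6] rot [3.141e+00 1.000e-03 3.094e+00] F [-0.9 -0.1 -0.1] open 1.0 q [ 0.359  0.121  1.884 -0.     1.135 -1.165]
predicted knob top (np.float64(320.7899665031193), np.float64(223.06258860751356)) bar ends (np.float64(320.95741358450414), np.float64(252.56235446075664)) (np.float64(320.6133129835074), np.float64(191.94089079945368))
```

View pics/w5.png

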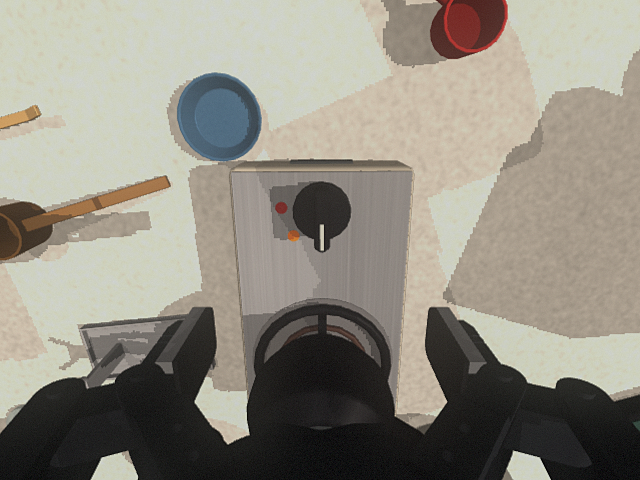

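View pics/s5.png

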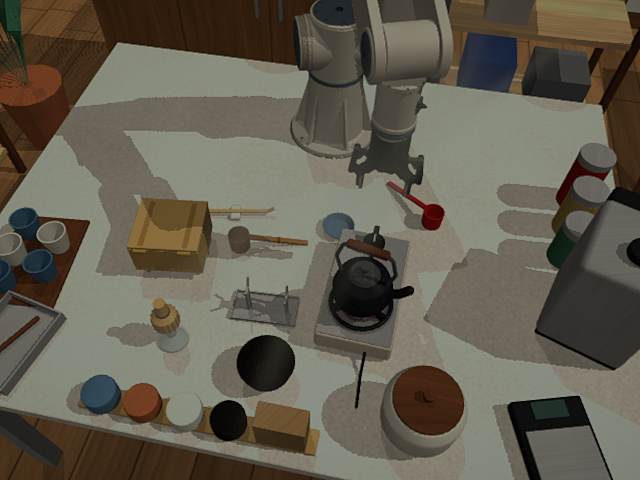

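The knob bar is at (322,210–252) in the wrist view, within a pixel or two of the prediction, and the kettle is centred on its ring in the scene view. I'll descend and grip the bar.

Call:
step_arm(
  deltas=[
    {"translation": [0, 0, 5], "rot": [0, 0, 0]},
    {"translation": [0, 0, 10], "rot": [0, 0, 0]},
    {"translation": [0, 0, 14], "rot": [0, 0, 0]},
    {"translation": [0, 0, 16], "rot": [0, 0, 0]},
    {"translation": [0, 0, 16.5], "rot": [0, 0, 0]},
    {"translation": [0, 0, 16.5], "rot": [0, 0, 0]},
  ],
)

```text
clock: 13.92
eef_pos: [460.7, 174.2, 262.2]
tcp_rot: [3.141, 0.001, 3.096]
contact_force: [0.1, 0.2, 0.3]
opening: 0.999
```

Call:
step_arm(
  deltas=[
    {"translation": [0, 0, 0], "rot": [0, 0, 0]},
    {"translation": [0, 0, 0], "rot": [0, 0, 0]},
    {"translation": [0, 0, 0], "rot": [0, 0, 0]},
    {"translation": [0, 0, 0], "rot": [0, 0, 0]},
    {"translation": [0, 0, 0], "rot": [0, 0, 0]},
  ],
  grip=255,
  squeeze=50,
)

```text
clock: 14.55
eef_pos: [460.5, 174.7, 262.1]
tcp_rot: [3.14, 0.001, 3.095]
contact_force: [-2.2, 6.0, 4.9]
opening: 0.144
```

```bash
python3 - <<'E'
from h import *
state(); s=grab('wrist','w6.png'); d=grab('side');crop(d['image'],200,60,430,280,3,'d7.png')
S=grab('scene'); print('kettle bar',onz(S,368.5,249,273),onz(S,344,242.5,273),onz(S,392,254.5,273))
E
```

```text
t 14.55 pos [460.5 174.7 262.1] rot [3.140e+00 1.000e-03 3.095e+00] F [-2.2  6.   4.9] open 0.144 q [ 3.590e-01  3.450e-01  2.031e+00  2.000e-03  7.640e-01 -1.166e+00]
kettle bar [621.66657506 168.25074959 273.        ] [615.84468087 120.06441023 273.        ] [625.46465844 213.54326518 273.        ]
```

View pics/w6.png

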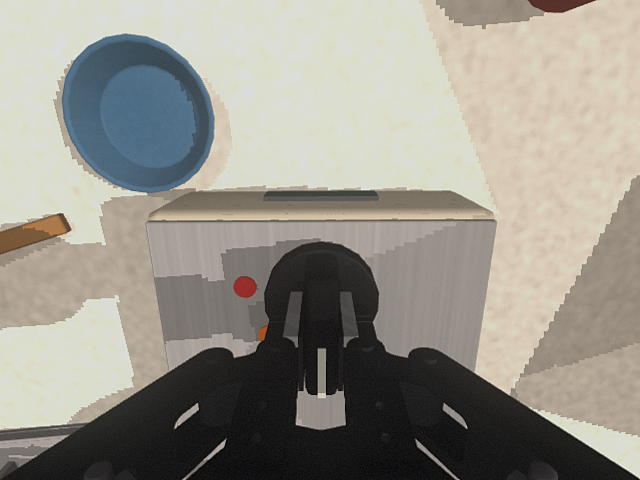

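View pics/d7.png

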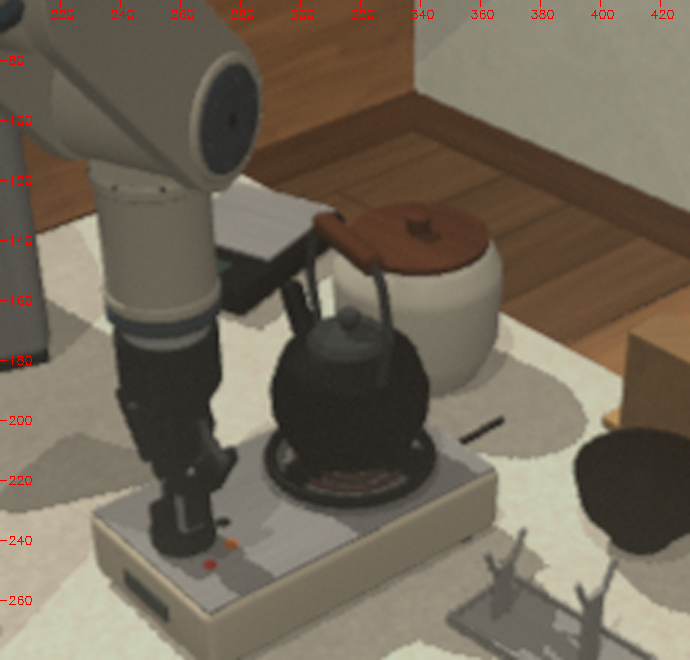

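The knob bar is gripped (12 mm opening) and the kettle bar measures (622,168), within 2 mm of the trivet centre. I'll pull the knob up.

Call:
step_arm(
  deltas=[
    {"translation": [0, 0, -0.4], "rot": [0, 0, 0]},
    {"translation": [0, 0, -0.9], "rot": [0, 0, 0]},
    {"translation": [0, 0, -1.25], "rot": [0, 0, 0]},
    {"translation": [0, 0, -1.25], "rot": [0, 0, 0]},
    {"translation": [0, 0, -1.25], "rot": [0, 0, 0]},
  ],
)

```text
clock: 15.32
eef_pos: [460.5, 174.7, 274.2]
tcp_rot: [3.14, 0.0, 3.095]
contact_force: [0.2, 5.7, -1.8]
opening: 0.146
```

```bash
python3 - <<'E'
from h import *
d=grab('side');crop(d['image'],220,170,320,270,6,'d8.png')
E
```

```text
(no output)
```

View pics/d8.png

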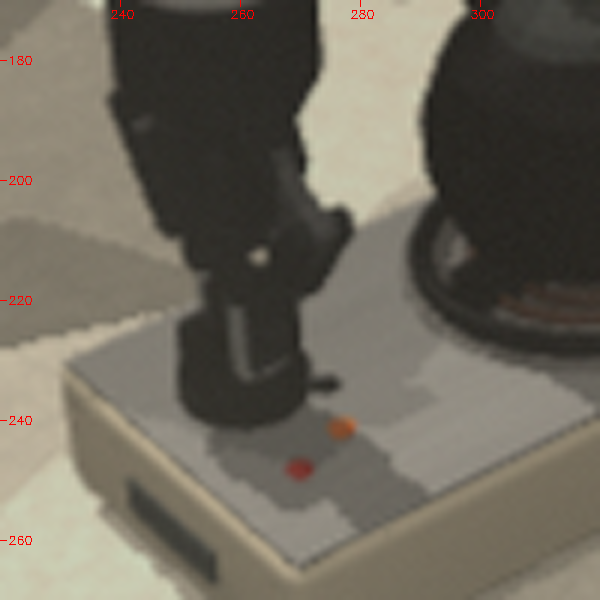

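The skirt has risen (bottom edge 245→241 px). I'll turn it clockwise 0.8 rad.

Call:
step_arm(
  deltas=[
    {"translation": [0, 0, 0], "rot": [0, 0, 0.12]},
    {"translation": [0, 0, 0], "rot": [0, 0, 0.26]},
    {"translation": [0, 0, 0], "rot": [0, 0, 0.4]},
    {"translation": [0, 0, 0], "rot": [0, 0, 0.54]},
    {"translation": [0, 0, 0], "rot": [0, 0, 0.68]},
    {"translation": [0, 0, 0], "rot": [0, 0, 0.8]},
    {"translation": [0, 0, 0], "rot": [0, 0, 0.8]},
    {"translation": [0, 0, 0], "rot": [0, 0, 0.8]},
  ],
)

```text
clock: 16.38
eef_pos: [460.1, 174.0, 274.1]
tcp_rot: [-3.141, -0.0, 2.298]
contact_force: [-3.1, -0.5, 1.7]
opening: 0.145
```

```bash
python3 - <<'E'
from h import *
state();w=grab('wrist');crop(w['image'],180,180,460,440,2,'w7.png')
E
```

```text
t 16.38 pos [460.1 174.  274.1] rot [-3.141 -0.     2.298] F [-3.1 -0.5  1.7] open 0.145 q [ 0.359  0.325  2.025  0.     0.793 -0.369]
```

View pics/w7.png

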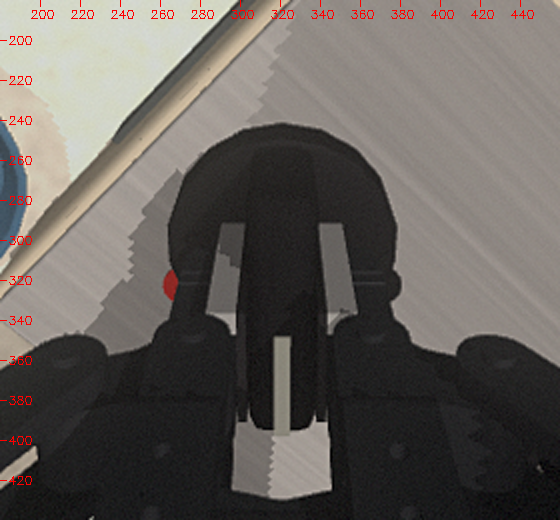

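The knob turned with the gripper; the pointer lies along the tool axis, 45° to the brazier edge. I'll push it down.

Call:
step_arm(
  deltas=[
    {"translation": [0, 0, 0.4], "rot": [0, 0, 0]},
    {"translation": [0, 0, 0.8], "rot": [0, 0, 0]},
    {"translation": [0, 0, 1.2], "rot": [0, 0, 0]},
    {"translation": [0, 0, 1.4], "rot": [0, 0, 0]},
    {"translation": [0, 0, 1.4], "rot": [0, 0, 0]},
    {"translation": [0, 0, 1.4], "rot": [0, 0, 0]},
  ],
)

```text
clock: 17.18
eef_pos: [460.3, 174.2, 261.7]
tcp_rot: [-3.141, -0.0, 2.296]
contact_force: [-11.8, -3.2, 28.7]
opening: 0.144
```

It bottomed at the original height with 29 N. I'll release, rise and look.

Call:
step_arm(
  deltas=[
    {"translation": [0, 0, -0.1], "rot": [0, 0, 0]},
    {"translation": [0, 0, -0.1], "rot": [0, 0, 0]},
    {"translation": [0, 0, -0.1], "rot": [0, 0, 0]},
    {"translation": [0, 0, -0.1], "rot": [0, 0, 0]},
    {"translation": [0, 0, -4], "rot": [0, 0, 0]},
    {"translation": [0, 0, -9], "rot": [0, 0, 0]},
    {"translation": [0, 0, -14], "rot": [0, 0, 0]},
    {"translation": [0, 0, -16.5], "rot": [0, 0, 0]},
  ],
  grip=0,
)

```text
clock: 18.18
eef_pos: [460.8, 174.2, 427.9]
tcp_rot: [3.138, 0.001, 2.296]
contact_force: [0.3, 0.9, -1.1]
opening: 0.997
```

```bash
python3 - <<'E'
from h import *
state();w=grab('wrist','w8.png');d=grab('side');crop(d['image'],220,170,320,270,6,'d9.png')
for n,p in dict(knob=[460,174.3,116],dot=[484,146.5,70],ladle=[450,-80,22]).items(): print(n,proj(w,p))
E
```

```text
t 18.18 pos [460.8 174.2 427.9] rot [3.138e+00 1.000e-03 2.296e+00] F [ 0.3  0.9 -1.1] open 0.997 q [ 0.358  0.12   1.884 -0.     1.134 -0.366]
knob (np.float64(318.82051920607864), np.float64(222.34685294351985))
dot (np.float64(318.3645901735716), np.float64(246.66991474350073))
ladle (np.float64(171.6406499785712), np.float64(349.25442281873393))
```

View pics/w8.png

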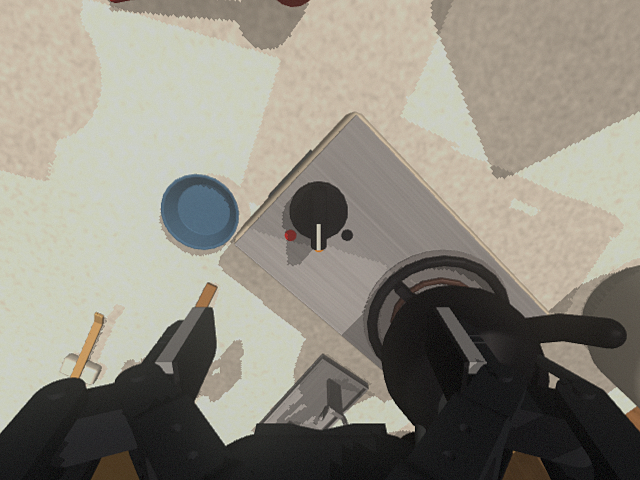

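View pics/d9.png

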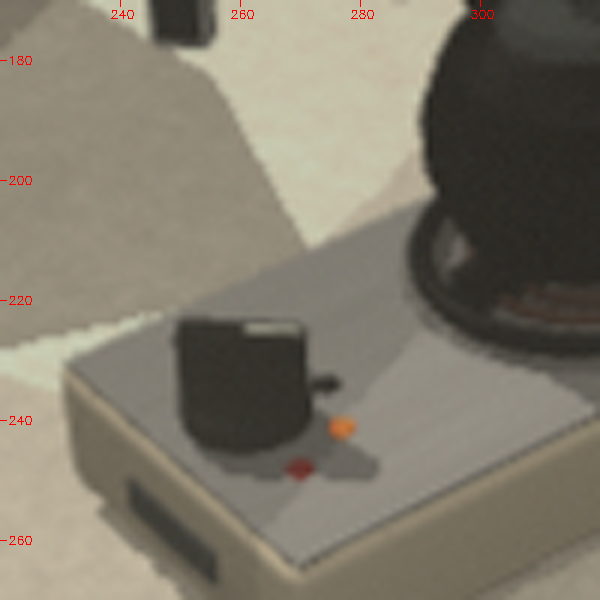

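The pointer is on the orange dot and the skirt bottom is back at 245 px, so the knob is pushed in. Next, hover over the bamboo ladle with the jaws half open, because the scoop lies close by.

Call:
step_arm(
  deltas=[
    {"translation": [-3, -2.7, 0], "rot": [0, 0, 0.1]},
    {"translation": [-7, -6.3, 0], "rot": [0, 0, 0.2]},
    {"translation": [-11, -9.9, 0], "rot": [0, 0, 0.3]},
    {"translation": [-15, -13.4, 0], "rot": [0, 0, 0.4]},
    {"translation": [-18, -16.1, 0], "rot": [0, 0, 0.48]},
    {"translation": [-19.2, -17.2, 0], "rot": [0, 0, 0.48]},
    {"translation": [-19.2, -17.2, 0], "rot": [0, 0, 0.48]},
    {"translation": [-19.2, -17.2, 0], "rot": [0, 0, 0.48]},
  ],
  grip=135,
)

```text
clock: 19.27
eef_pos: [459.0, -82.7, 424.8]
tcp_rot: [-3.141, -0.001, 1.817]
contact_force: [-0.5, 0.5, 0.3]
opening: 0.471
```

```bash
python3 - <<'E'
from h import *
state();w=grab('wrist','w9.png');crop(w['image'],200,100,440,360,3,'w9c.png')
np.savez('cal_w9',K=w['camera_matrix'],T=w['world_to_cam'])
print(proj(w,[459,-84,26]))
E
```

```text
t 19.27 pos [459.  -82.7 424.8] rot [-3.141e+00 -1.000e-03  1.817e+00] F [-0.5  0.5  0.3] open 0.471 q [-1.820e-01  8.100e-02  1.936e+00  1.000e-03  1.125e+00 -4.280e-01]
(np.float64(320.22735486557525), np.float64(201.87227850683976))
```

View pics/w9.png

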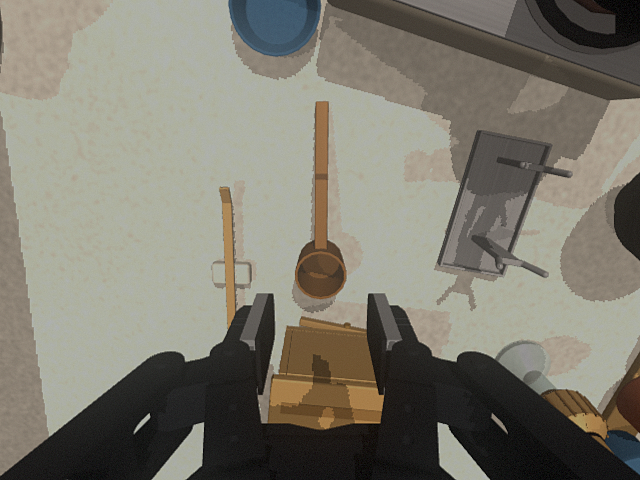

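View pics/w9c.png

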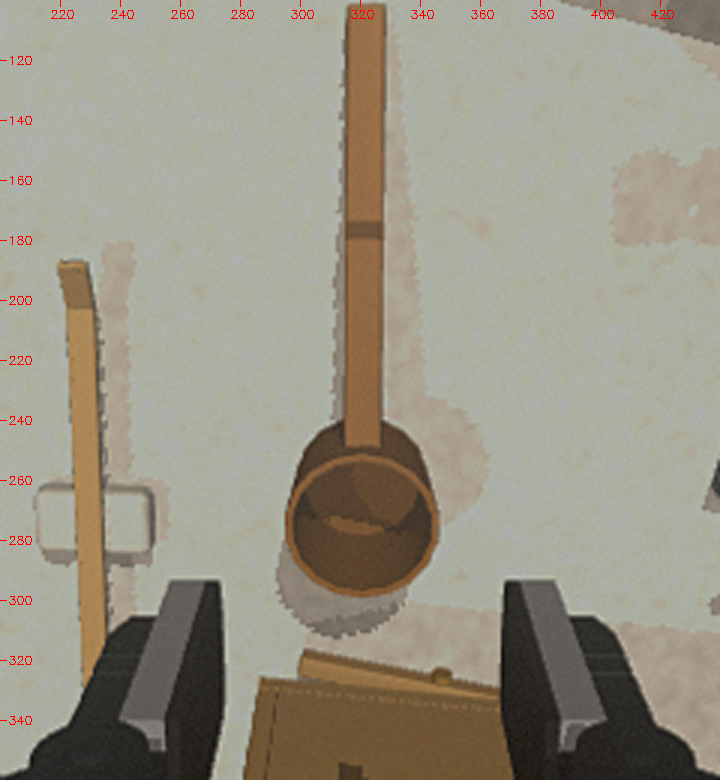

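The handle is vertical in the image at u≈321, from the tail at (322,102) to the cup rim centre at (321,274). The scoop lies to the left at u≈230.

```bash
python3 - <<'E'
from h import *
z=np.load('cal_w9.npz');w=dict(camera_matrix=z['K'],world_to_cam=z['T'])
t=onz(w,322,102,8);c=onz(w,321,274.5,48);print(t,c,np.linalg.norm((c-t)[:2]))
d=(c-t)[:2]/np.linalg.norm((c-t)[:2]);print('dir',d,np.arctan2(d[1],d[0])+np.pi)
print('handle',c[:2]-d*88,'balance',c[:2]-d*70)
print('scoop',onz(w,227,195,22),onz(w,231,320,22))
E
```

```text
[436.99078297  10.18260139   8.        ] [ 477.23549932 -152.84124438   48.        ] 167.917871255671
dir [ 0.23966905 -0.97085465] 1.8128212762465448
handle [456.14462309 -67.40603537] balance [460.45866596 -84.88141903]
scoop [ 364.37284377 -101.40005007   22.        ] [ 393.42818824 -244.59070794   22.        ]
```

Tail to cup axis measures 168 mm, matching the given size. I'll descend to the grip point near the balance point.

Call:
step_arm(
  deltas=[
    {"translation": [0, 0.1, 5], "rot": [0, 0, 0]},
    {"translation": [0, 0.1, 10.5], "rot": [0, 0, 0]},
    {"translation": [0, 0.1, 16], "rot": [0, 0, 0]},
    {"translation": [0, 0.1, 20.5], "rot": [0, 0, 0]},
    {"translation": [0, 0.1, 23], "rot": [0, 0, 0]},
    {"translation": [0, 0.1, 24.4], "rot": [0, 0, 0]},
    {"translation": [0, 0.1, 24.4], "rot": [0, 0, 0]},
    {"translation": [0, 0.1, 24.4], "rot": [0, 0, 0]},
  ],
)

```text
clock: 20.32
eef_pos: [460.5, -83.3, 182.1]
tcp_rot: [3.14, 0.001, 1.816]
contact_force: [-0.1, 1.6, -0.0]
opening: 0.467
```

Call:
step_arm(
  deltas=[
    {"translation": [0, 0, 0], "rot": [0, 0, 0]},
    {"translation": [0, 0, 0], "rot": [0, 0, 0]},
    {"translation": [0, 0, 0], "rot": [0, 0, 0]},
    {"translation": [0, 0, 0], "rot": [0, 0, 0]},
  ],
  grip=255,
  squeeze=40,
)

```text
clock: 20.82
eef_pos: [460.3, -83.5, 182.0]
tcp_rot: [3.14, 0.001, 1.816]
contact_force: [-1.7, -0.3, 6.7]
opening: 0.14
```

```bash
python3 - <<'E'
from h import *
state();w=grab('wrist','w10.png');d=grab('side');crop(d['image'],270,200,470,400,3,'d10.png')
E
```

```text
t 20.82 pos [460.3 -83.5 182. ] rot [3.140e+00 1.000e-03 1.816e+00] F [-1.7 -0.3  6.7] open 0.14 q [-0.183  0.466  2.117  0.     0.557 -0.428]
```

View pics/w10.png

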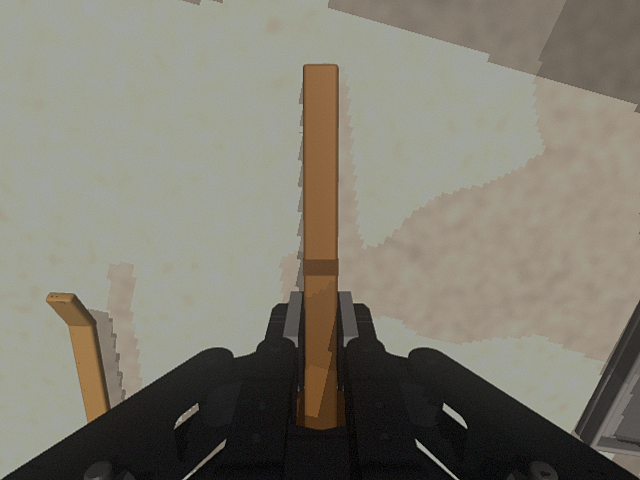

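View pics/d10.png

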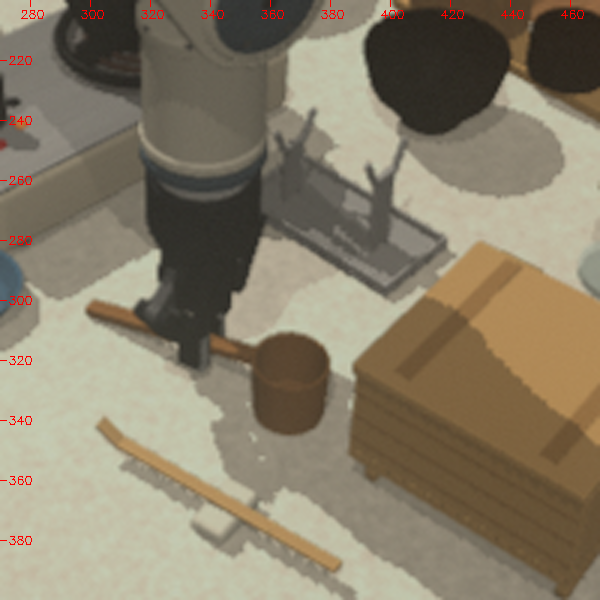

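The handle is gripped (opening 0.14, about 12 mm). I'll lift, then carry it over the rest.

Call:
step_arm(
  deltas=[
    {"translation": [0, 0, -1.5], "rot": [0, 0, 0]},
    {"translation": [0, 0, -4], "rot": [0, 0, 0]},
    {"translation": [0, 0, -7], "rot": [0, 0, 0]},
    {"translation": [0, 0, -9.5], "rot": [0, 0, 0]},
    {"translation": [0, 0, -9.5], "rot": [0, 0, 0]},
  ],
)

```text
clock: 21.55
eef_pos: [460.6, -83.6, 278.6]
tcp_rot: [3.138, 0.002, 1.816]
contact_force: [0.6, -0.8, -0.3]
opening: 0.137
```

Call:
step_arm(
  deltas=[
    {"translation": [-0.2, 1.8, 0], "rot": [0, 0, 0.03]},
    {"translation": [-0.5, 5, 0], "rot": [0, 0, 0.07]},
    {"translation": [-0.9, 8.5, 0], "rot": [0, 0, 0.11]},
    {"translation": [-1.3, 12, 0], "rot": [0, 0, 0.15]},
    {"translation": [-1.7, 15.5, 0], "rot": [0, 0, 0.177]},
    {"translation": [-2, 18, 0], "rot": [0, 0, 0.177]},
    {"translation": [-2, 18.3, 0], "rot": [0, 0, 0.177]},
    {"translation": [-2, 18.3, 0], "rot": [0, 0, 0.177]},
  ],
)

```text
clock: 22.55
eef_pos: [641.4, -58.4, 275.3]
tcp_rot: [-3.14, -0.0, 1.639]
contact_force: [-1.2, -0.2, -1.8]
opening: 0.142
```

Call:
step_arm(
  deltas=[
    {"translation": [0, 0, 0], "rot": [0, 0, 0]},
    {"translation": [0, 0, 0], "rot": [0, 0, 0]},
  ],
)

```text
clock: 22.8
eef_pos: [641.7, -58.6, 276.2]
tcp_rot: [-3.141, -0.0, 1.639]
contact_force: [0.2, 0.9, -0.7]
opening: 0.14
```

```bash
python3 - <<'E'
from h import *
state();w=grab('wrist','w11.png');d=grab('side');crop(d['image'],290,150,490,330,3,'d11.png');s=grab('scene');crop(s['image'],180,220,340,380,4,'s11.png')
np.savez('cal_w11',K=w['camera_matrix'],T=w['world_to_cam'])
E
```

```text
t 22.8 pos [641.7 -58.6 276.2] rot [-3.141 -0.     1.639] F [ 0.2  0.9 -0.7] open 0.14 q [-0.093  0.52   1.689 -0.     0.933 -0.161]
```

View pics/w11.png

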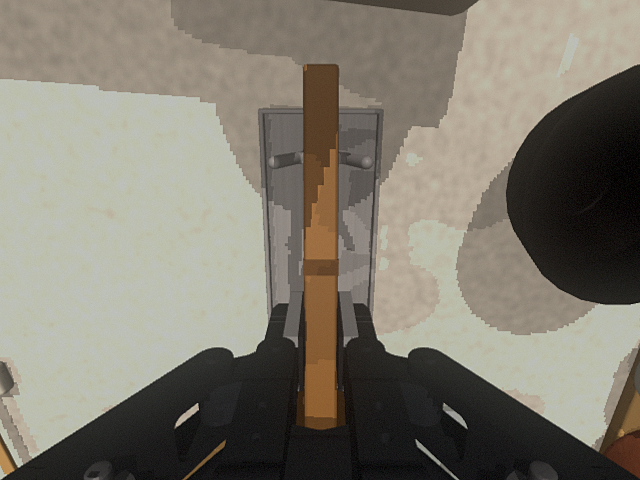

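View pics/d11.png

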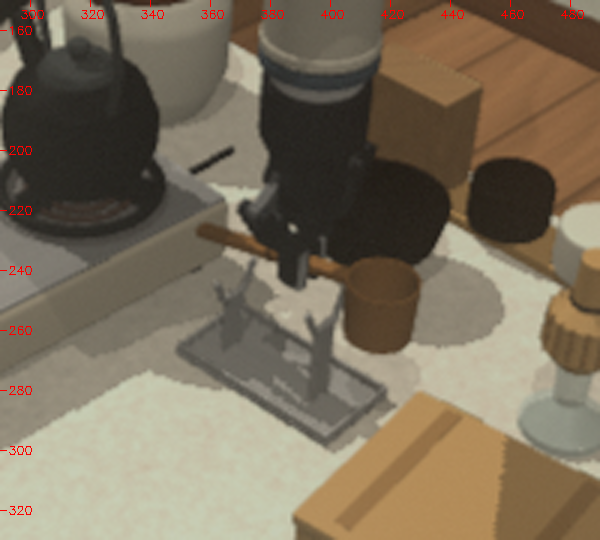

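View pics/s11.png

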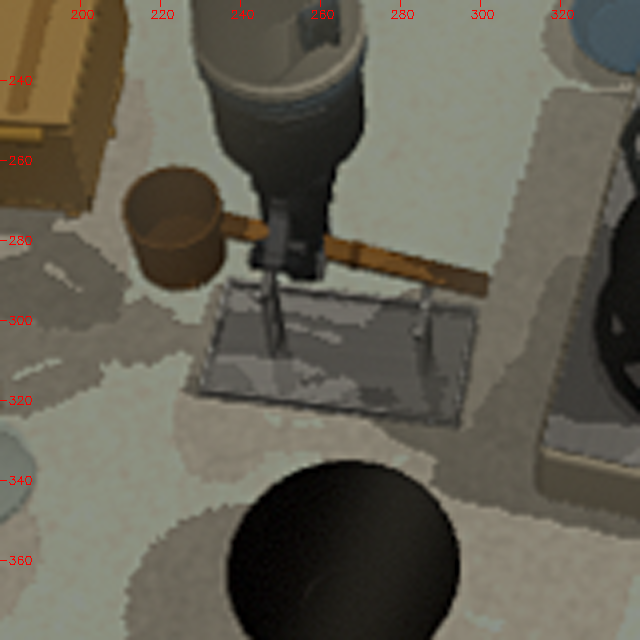

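The handle at u=321 lies midway between the short fork's tips at (275,161) and (367,162), and parallel to the tray. A quick numeric check before lowering:

```bash
python3 - <<'E'
from h import *
z=np.load('cal_w11.npz');w=dict(camera_matrix=z['K'],world_to_cam=z['T'])
a,b=onz(w,275,161,79),onz(w,367,162,79);print(a,b,(a+b)/2,np.linalg.norm(a-b))
c=[onz(w,*p,12) for p in[(260,110),(383,109)]];print(c,(c[0]+c[1])/2)
print('tail end', onz(w,321,66,95), )
E
```

```text
[617.34743417   0.93666173  79.        ] [658.42561699   3.3376564   79.        ] [637.88652558   2.13715906  79.        ] 41.1482913197612
[array([599.73635961,  22.84630167,  12.        ]), array([673.5098628 ,  28.51615004,  12.        ])] [636.62311121  25.68122586  12.        ]
tail end [635.28740201  38.93746114  95.        ]
```

All consistent: the handle line crosses the short fork at (637.6,2) against a tip midpoint of (637.9,2.1). I'll lower it.

Call:
step_arm(
  deltas=[
    {"translation": [0, 0, 1], "rot": [0, 0, 0]},
    {"translation": [0, 0, 2], "rot": [0, 0, 0]},
    {"translation": [0, 0, 2.8], "rot": [0, 0, 0]},
    {"translation": [0, 0, 3.4], "rot": [0, 0, 0]},
    {"translation": [0, 0, 3.8], "rot": [0, 0, 0]},
    {"translation": [0, 0, 4.1], "rot": [0, 0, 0]},
    {"translation": [0, 0, 4.2], "rot": [0, 0, 0]},
  ],
)

```text
clock: 23.82
eef_pos: [642.3, -58.4, 234.1]
tcp_rot: [-3.142, 0.0, 1.639]
contact_force: [-0.3, -0.5, -0.6]
opening: 0.14
```

Call:
step_arm(
  deltas=[
    {"translation": [0, 0, 0.1], "rot": [0, 0, 0]},
    {"translation": [0, 0, 0.2], "rot": [0, 0, 0]},
    {"translation": [0, 0, 0.2], "rot": [0, 0, 0]},
  ],
)

```text
clock: 24.2
eef_pos: [642.3, -58.4, 232.2]
tcp_rot: [-3.142, -0.0, 1.639]
contact_force: [-0.3, -0.6, -0.7]
opening: 0.14
```

```bash
python3 - <<'E'
from h import *
state();d=grab('side');crop(d['image'],330,180,450,300,6,'d12.png')
E
```

```text
t 24.2 pos [642.3 -58.4 232.2] rot [-3.142 -0.     1.639] F [-0.3 -0.6 -0.7] open 0.14 q [-0.093  0.578  1.709  0.     0.855 -0.161]
```

View pics/d12.png

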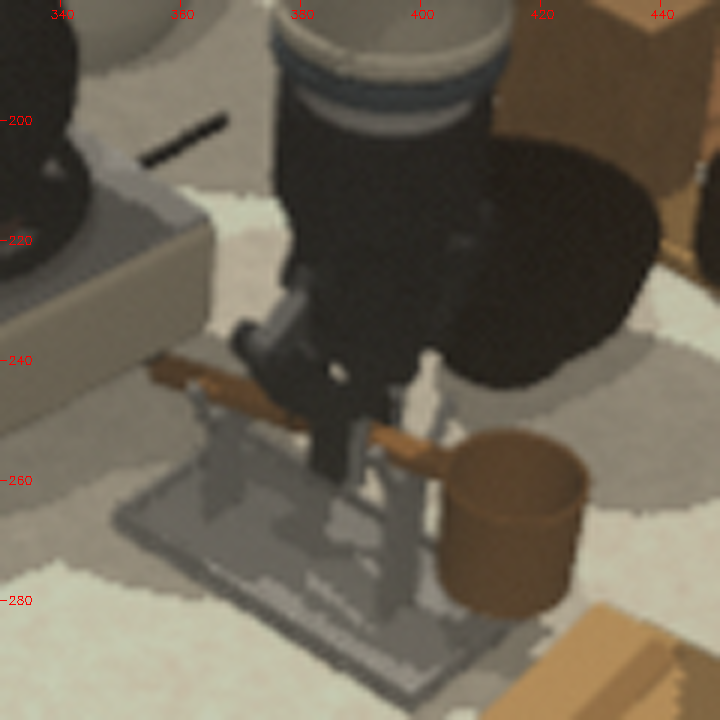

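Both forks straddle the handle, but no contact force yet. Another 2 mm slowly.

Call:
step_arm(
  deltas=[
    {"translation": [0, 0, 0.1], "rot": [0, 0, 0]},
    {"translation": [0, 0, 0.1], "rot": [0, 0, 0]},
  ],
)

```text
clock: 24.5
eef_pos: [642.5, -58.4, 231.5]
tcp_rot: [3.141, 0.0, 1.639]
contact_force: [-1.0, -0.2, 1.8]
opening: 0.141
```

Call:
step_arm(
  deltas=[
    {"translation": [0, 0, 0.1], "rot": [0, 0, 0]},
    {"translation": [0, 0, 0.1], "rot": [0, 0, 0]},
  ],
)

```text
clock: 24.75
eef_pos: [642.5, -58.5, 231.3]
tcp_rot: [3.141, 0.0, 1.639]
contact_force: [-3.9, 0.1, 9.5]
opening: 0.138
```

Firm contact: 1.8 N, then 9.5 N. I'll release by partial opening.

Call:
step_arm(
  deltas=[
    {"translation": [0, 0, -0.1], "rot": [0, 0, 0]},
    {"translation": [0, 0, -0.1], "rot": [0, 0, 0]},
    {"translation": [0, 0, -0.1], "rot": [0, 0, 0]},
    {"translation": [0, 0, -0.1], "rot": [0, 0, 0]},
  ],
  grip=135,
)

```text
clock: 25.25
eef_pos: [642.3, -58.4, 231.0]
tcp_rot: [-3.141, -0.0, 1.639]
contact_force: [1.3, -0.2, -0.1]
opening: 0.472
```

Call:
step_arm(
  deltas=[
    {"translation": [0, 0, -2], "rot": [0, 0, 0]},
    {"translation": [0, 0, -5], "rot": [0, 0, 0]},
    {"translation": [0, 0, -10], "rot": [0, 0, 0]},
    {"translation": [0, 0, -15], "rot": [0, 0, 0]},
    {"translation": [0, 0, -20], "rot": [0, 0, 0]},
    {"translation": [0, 0, -20], "rot": [0, 0, 0]},
    {"translation": [0, 0, -20], "rot": [0, 0, 0]},
  ],
)

```text
clock: 26.12
eef_pos: [641.9, -58.4, 431.8]
tcp_rot: [3.141, 0.0, 1.639]
contact_force: [-0.2, -0.7, -0.6]
opening: 0.47
```

```bash
python3 - <<'E'
from h import *
state();w=grab('wrist','w13.png');d=grab('side','d13.png');crop(d['image'],330,180,450,300,6,'d13c.png');s=grab('scene','s13.png');crop(s['image'],180,220,340,380,4,'s13c.png')
np.savez('cal_w13',K=w['camera_matrix'],T=w['world_to_cam'])
E
```

```text
t 26.12 pos [641.9 -58.4 431.8] rot [3.141 0.    1.639] F [-0.2 -0.7 -0.6] open 0.47 q [-0.093  0.36   1.561 -0.     1.22  -0.161]
```

View pics/w13.png

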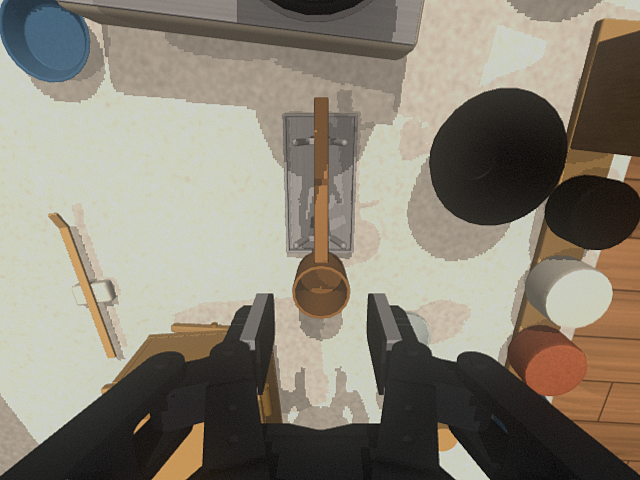

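View pics/d13c.png

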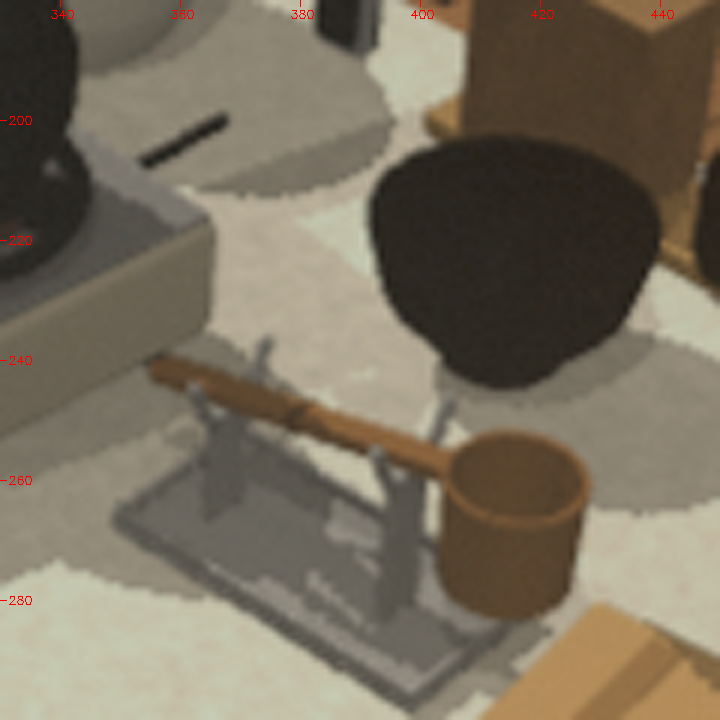

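View pics/s13.png

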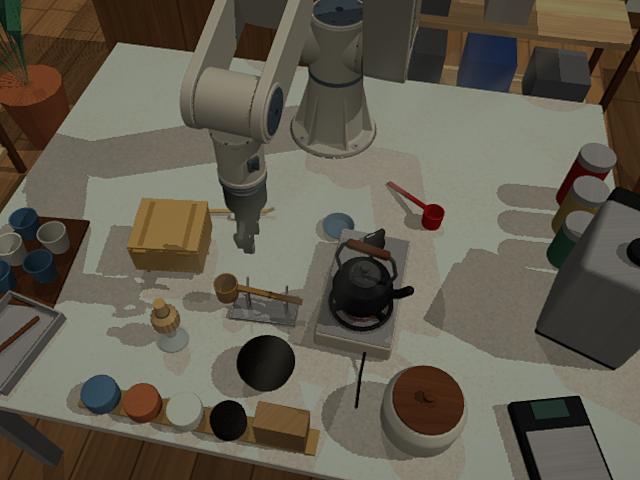

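```bash
python3 - <<'E'
from h import *
z=np.load('cal_w13.npz');w=dict(camera_matrix=z['K'],world_to_cam=z['T'])
c=onz(w,321,289.5,98);t=onz(w,321,98,57);print(c,t)
d=(c-t)[:2];L=np.linalg.norm(d);d/=L;print('ang',np.arctan2(d[1],d[0]),L)
h=c[:2]-88*d;r=np.array([np.cos(-1.508),np.sin(-1.508)]);e=h-np.array([641.3,-42]);print('handle err along',e@r,'across',e@[-r[1],r[0]])
a=cv2.imread('pics/s13.png');S=grab('scene');D=grab('side')
print('cup rim scene/side',tri([ray(S,226.5,281),ray(D,*(330+515/6,180+476/6))]))
b=cv2.imread('pics/side0.png')
E
```

```text
[ 647.70352782 -127.01854677   98.        ] [636.25296613  38.04635258  57.        ]
ang -1.501537222615968 165.46158575878997
handle err along -2.745336751927941 across 0.4868414672149172
cup rim scene/side (array([ 644.28413446, -129.38129964,   99.48437872]), [np.float64(2.990741429828445), np.float64(2.990741429828478)])
```

```bash
python3 -c "
from h import *
a=cv2.imread('pics/s13.png')[:,:,::-1];crop(a,200,250,320,340,6,'s13c.png')"
```

```text
(no output)
```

View pics/s13c.png

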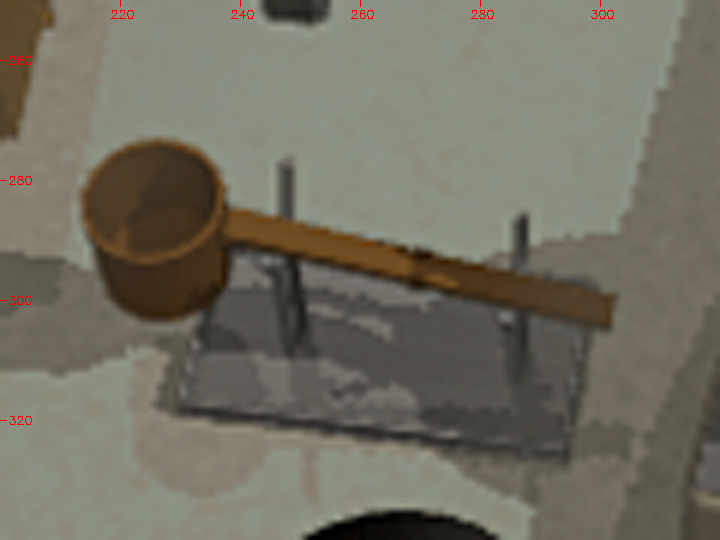

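The ladle lies in both forks: -3 mm along, 0.5 mm across, cup rim at z≈99 mm, level. The lid, kettle and knob are in place in the same views and the bystanders are undisturbed. Handing in.

```bash
python3 -c "
from h import *
from rig import ticket
state(); print(ticket.sign_off())"
```

```text
t 26.38 pos [642.1 -58.4 430. ] rot [-3.139 -0.     1.639] F [-0.1 -0.6 -0.9] open 0.47 q [-0.093  0.363  1.561  0.     1.22  -0.161]
the job is handed in; nothing more can be done
None
```

I completed all five steps in order and handed the job in at about 26 s of the 72 s allowed; `sign_off` gives no verdict.

Last checks:
- **Lid:** it looks flat on the caddy in both the side and scene views. I didn't measure its angle. Pressing it shut peaked at about 52 N through the closed fingertips.
- **Kettle:** it stands upright on the trivet and is released, with its handle bar about 2 mm from the measured trivet centre.
- **Knob:** it rose about 12 mm, turned with the gripper to the orange dot, and went back to its starting height under about 29 N. The pointer is on the orange dot.
- **Ladle:** it lies in both forks about 3 mm along and 0.5 mm across from the seat. The cup is level beyond the tall fork, and its rim is at about 99 mm against 98 mm expected. The scene and side views disagreed by about 3 mm on the rim's position.
- **Bystanders:** the bowl, whisk holder, dish and scoop look unmoved by eye. I didn't re-measure them.

No check failed, and the gripper was about 20 cm clear of everything at hand-in.

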